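Sort out the mixed-up lids of four glazed jars

ROBOT

A 6-joint arm with a two-finger parallel gripper is mounted at the origin on the work surface. World frame = base frame: x ahead of the robot, y to its left, z up, the work surface at z = 0. Lengths are in m, angles in rad, forces in N, time in s.
With the tool pointing down it reaches from about 0.35 to 0.975 m from the base axis. Payload 4.9 kg.
Tool frame: the origin (TCP) lies at the very end of the fingers, on their centre line; the grasp point (between the pads) lies 19 mm behind it; z points along the fingers, x is the direction in which the jaws open and shut, and the axes are right-handed (so a half turn about z gives the same grasp; the last joint's range is limited). The gripper opens to 85 mm and grips with 20 to 120 N. Pads are 22 mm wide; open, the fingers measure 114 mm over their backs; the gripper's body (76 mm by 85 mm) begins 54 mm behind the grasp point. The pads swing forward as they close: fully open they stand 13 mm farther back than shut.
Start: joints at [-1.286, 0.053, 1.613, -0, 1.476, -0.119], TCP at [0.246, -0.575, 0.231] pointing down, gripper open.
Joint ranges: [-3.01, 3.01], [-1.01, 2.22], [0.06, 2.58], [-1.02, 4.17], [0.09, 2.62], [-3.14, 3.14]. Speed limits (rad/s): [2.57, 2.57, 3.14, 3.14, 3.14, 3.14].

INTERFACE

Orientations are given as a unit quaternion [x, y, z, w].
In Python, from bench import state, read_camera, get_calibration, hand_in gives the robot as it stands.
- The arm moves only by the tool move_arm, never from a script. Its argument "moves" is a list of rows, each a list of 4 numbers: the shift along the tool's x, y, z as a fraction of full scale, then the turn about the tool's z as a fraction of full scale. A call has 1 to 10 rows; each row shifts and turns the pose as measured when the row begins, along the tool's axes as they then stand; what a row does not reach is not made up. Full scale, the value 1, is 0.2 m for a shift and 180 degrees for a turn. A row lasts 1/10 s, in which the tool goes at most 50 mm and 8.59 degrees, less where a joint would pass 70% of its speed; a pose out of reach is approached as far as the arm can. A call with a number of a shift or a turn outside -1 to 1 is refused whole. A call with a gripper value outside its range is refused whole. "gripper" is the closure in counts, from 0 (fully open) to 255 (shut), set as the call begins (left out, the last holds). The fingers move at their own pace and stop on an object; the grip force is fixed at half the most. Time passes only in rows, so rows that do not move let the fingers close. It gives the time, the measured TCP pose, the force and the opening at its end, in the units of the state.
- state(): the state, without advancing time (a new reading comes with each control period).
- read_camera(name): name is "scene" or "top" or "wrist"; returns (picture, depth): 480x640x3 uint8, red, green, blue; 480x640 float32, m along the optical axis (not along the pixel's ray), 0 where there is no reading.
- get_calibration(name): a dict with "fovy" (degrees; the focal length in pixels is half the picture's height over the tangent of half this angle, whatever the lens; pixels are square), "cx", "cy" (the principal point, pixels), "R" (3x3) and "t" (3): a world point X has camera coordinates R X + t; the wrist camera has in their place "T_tool_cam" (4x4, takes a point from camera to tool coordinates, whose origin is the TCP and whose axes are the tool frame's). Camera axes: x right, y down, z forward; pixel columns grow to the right and rows downward; lengths in m; the calibration is good to about 2 mm. A picture is of the moment at which its call begins: read the wrist's pose just before it. get_calibration takes no time and is no camera call.
- hand_in(): hands the job in, once; it reports no verdict.
The state is a dict: "time": time; "q": joint angles; "dq": joint speeds; "joint_efforts": joint torques, N m; "position": TCP position; "orientation": TCP orientation; "ft_force": force on the tool from outside, world axes, zero at the start; "wrist_torque": the same for the moment, N m; "width": finger opening in m.
Only numpy, scipy, OpenCV 4.12 (cv2) and the standard library are available. Lean on these libraries where they do the work, as an engineer would, in place of code of your own. Each camera call takes 0.05 s, during which the arm holds its last target.

TASK

The lids of the four glazed jars have been mixed up: put every lid properly down on the jar of its own colour, using the empty cork-faced board to park a lid on the way. Set the lids down gently, never drop them or lay them on the gritty bench, and leave the jars and the clay bottle standing where they are.

Things in the scene. Friction and masses are not known exactly. Their poses are not given: they have to be found in the camera images.
- jar_white: Round off-white glazed pottery jar, loose on the bench, 95 mm high to the rim, 120 mm across at its widest (45 mm up), foot 84 mm across; round mouth 70 mm across inside, rim 82 mm across outside. 0.65 kg. Origin: centre of its underside; z up the jar's axis.
- jar_blue: Round dark cobalt blue glazed pottery jar, loose on the bench, same shape as the others, 95 mm high to the rim, 120 mm across at its widest (45 mm up), foot 84 mm across; round mouth 70 mm across inside, rim 82 mm across outside. 0.65 kg. Origin: centre of its underside; z up the jar's axis.
- jar_green: Round leaf green glazed pottery jar, loose on the bench, same shape as the others, 95 mm high to the rim, 120 mm across at its widest (45 mm up), foot 84 mm across; round mouth 70 mm across inside, rim 82 mm across outside. 0.65 kg. Origin: centre of its underside; z up the jar's axis.
- jar_yellow: Round mustard yellow glazed pottery jar, loose on the bench, same shape as the others, 95 mm high to the rim, 120 mm across at its widest (45 mm up), foot 84 mm across; round mouth 70 mm across inside, rim 82 mm across outside. 0.65 kg. Origin: centre of its underside; z up the jar's axis.
- lid_white: Off-white lid of jar_white, loose, on some jar at the start; 0.14 kg. Disc 83 mm across, 6 mm thick; below it a tapered plug 12 mm deep (58 mm across at the disc, 40 mm at its foot) with about 5 mm play in any jar's mouth; above it a round knob to grip, 25 mm across. Origin: centre of the plug's foot, z up; disc top 19 mm, knob top 48 mm above it. Seated: origin 83 mm above the jar's.
- lid_blue: Dark cobalt blue lid of jar_blue, loose, on some jar at the start; 0.14 kg. Disc 83 mm across, 6 mm thick; below it a tapered plug 12 mm deep (58 mm across at the disc, 40 mm at its foot) with about 5 mm play in any jar's mouth; above it a round knob to grip, 25 mm across. Origin: centre of the plug's foot, z up; disc top 19 mm, knob top 48 mm above it. Seated: origin 83 mm above the jar's.
- lid_green: Leaf green lid of jar_green, loose, on some jar at the start; 0.14 kg. Disc 83 mm across, 6 mm thick; below it a tapered plug 12 mm deep (58 mm across at the disc, 40 mm at its foot) with about 5 mm play in any jar's mouth; above it a round knob to grip, 25 mm across. Origin: centre of the plug's foot, z up; disc top 19 mm, knob top 48 mm above it. Seated: origin 83 mm above the jar's.
- lid_yellow: Mustard yellow lid of jar_yellow, loose, on some jar at the start; 0.14 kg. Disc 83 mm across, 6 mm thick; below it a tapered plug 12 mm deep (58 mm across at the disc, 40 mm at its foot) with about 5 mm play in any jar's mouth; above it a round knob to grip, 25 mm across. Origin: centre of the plug's foot, z up; disc top 19 mm, knob top 48 mm above it. Seated: origin 83 mm above the jar's.
- board: Empty square work board, 140 by 140 mm, plywood faced with cork, fixed, its top 22 mm above the bench. The free place. Origin: centre of its underside; x and y along its edges.
- bottle: Unglazed reddish clay bottle, a bystander standing among the jars, loose, 108 mm high, 78 mm across, narrow neck. Origin: centre of its underside; z up.
There are look-alikes about, which are no part of the job. Leave any pink look-alike of the lid_yellow alone.

How it is judged:
By the outcome, as a careful person would: the job done as asked, in the order asked, and still so for the second after the job is handed in, with the robot touching nothing.
It also fails if it takes over 122 s, if anything falls off the work surface, if the arm or the gripper's body presses on something with over 40 N, if the wrist force passes 120 N, or if a joint passes its speed limit or range.

## Working session

There is one attempt and no reset: what is moved stays moved. The work goes in short steps, Python scripts to look and compute and a tool call to move; the robot and the scene stay as the last step left them, time stands still between calls to the robot, and variables do not carry over. Pictures are saved under pics/ and viewed, and the job is handed in when it is done.

Besides the shell and the picture viewer there is one more tool, called after "Emit:" as a command line: name --pt "numbers of a row" for each row, then --argument value for the rest. move_arm: Moves the arm, as the interface text tells. Shift numbers are shares of 0.2 m and turn numbers shares of 180 degrees, none past 1 either way. Its arguments: {"type":"object","properties":{"moves":{"type":"array","items":{"type":"array","items":{"type":"number"}}},"gripper":{"type":"number"}},"required":["moves"]}

```bash
ls; mkdir -p pics; python3 - <<'E'
from bench import state, read_camera, get_calibration
import cv2, json
print(state())
for n in ("scene","top","wrist"):
    p,d=read_camera(n); cv2.imwrite(f"pics/{n}0.png",p[:,:,::-1])
    print(n,get_calibration(n),(d>0).mean())
    import numpy as np; np.savez(f"{n}0.npz",p=p,d=d)
E
```

```text
pics
{'time': 0.0, 'q': array([-1.28601561e+00,  5.33509155e-02,  1.61429343e+00,  2.98337281e-05,
        1.47601183e+00, -1.19014394e-01]), 'dq': array([ 0.00030463, -0.0009156 ,  0.00025551, -0.00092058, -0.00107629,
       -0.00157759]), 'joint_efforts': array([-3.87090504e-04, -3.93686986e+01, -3.70177853e+01, -2.86489876e-04,
        7.02702440e-03, -1.02645845e-05]), 'position': array([ 0.24539235, -0.57413123,  0.23006705]), 'orientation': array([ 8.34537882e-01, -5.50949597e-01, -7.77865978e-04, -6.77993842e-04]), 'ft_force': array([ 0.06682291, -0.3764196 ,  0.03613147]), 'wrist_torque': array([-0.01171842,  0.00913405, -0.02017916]), 'width': 0.08534387490061139}
scene {'fovy': 56.320039910007374, 'cx': 311.97136330846604, 'cy': 239.84260898426515, 'R': array([[ 0.48992626,  0.87151624, -0.02077755],
       [ 0.56384023, -0.33496249, -0.75490683],
       [-0.66487326,  0.35813346, -0.65550284]]), 't': array([-0.22723825, -0.18779025,  1.18559022])} 0.9959700520833333
top {'fovy': 43.05765473121366, 'cx': 309.53634668828585, 'cy': 234.78477192134667, 'R': array([[-2.77943597e-02, -9.99605296e-01, -4.08972361e-03],
       [-9.89793486e-01,  2.80931509e-02, -1.39712667e-01],
       [ 1.39772415e-01,  1.64757673e-04, -9.90183642e-01]]), 't': array([0.03584389, 0.47208767, 1.48439945])} 0.996103515625
wrist {'fovy': 64.64587573598232, 'cx': 321.0909989462261, 'cy': 243.31635261789302, 'T_tool_cam': array([[ 9.99999874e-01,  3.71112466e-04, -3.36725439e-04,
         7.21547383e-04],
       [-2.60237787e-04,  9.58848214e-01,  2.83919064e-01,
        -7.25981140e-02],
       [ 4.28234490e-04, -2.83918940e-01,  9.58848190e-01,
        -1.42561207e-01],
       [ 0.00000000e+00,  0.00000000e+00,  0.00000000e+00,
         1.00000000e+00]])} 0.9960611979166667
```

View pics/top0.png

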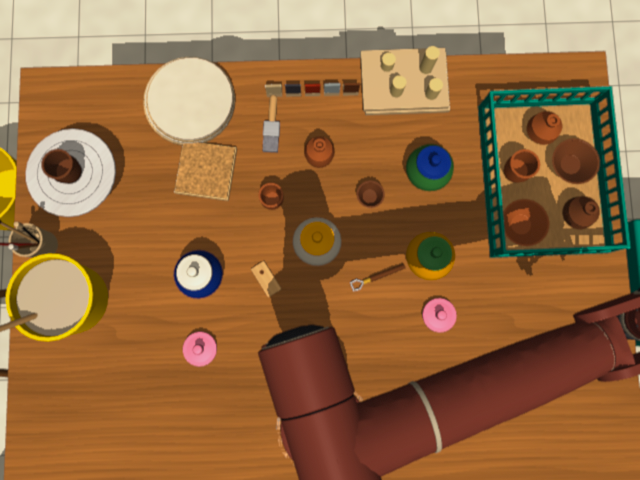

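View pics/scene0.png

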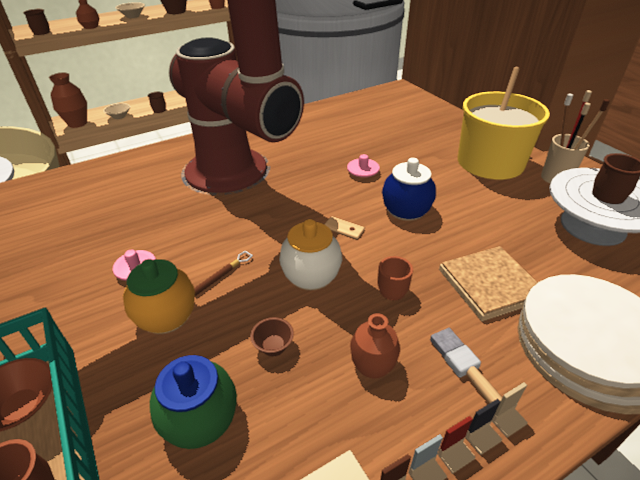

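View pics/wrist0.png

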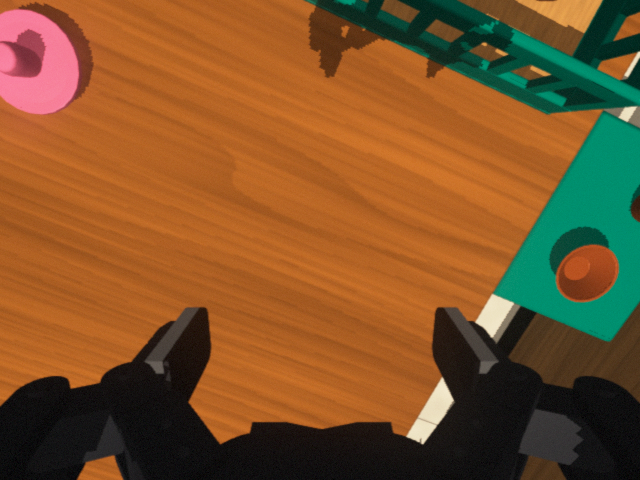

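```bash
cat > h.py <<'E'
import numpy as np, cv2
from scipy.optimize import least_squares
from bench import state, read_camera, get_calibration
from scipy.spatial.transform import Rotation as Ro
def K(c):
    f=240/np.tan(np.radians(c['fovy'])/2); return f,c['cx'],c['cy']
def cloud(n,d,s=None):
    c=get_calibration(n); f,cx,cy=K(c)
    v,u=np.mgrid[0:480,0:640]
    P=np.stack([(u-cx)/f*d,(v-cy)/f*d,d],-1)
    if n=='wrist':
        T=c['T_tool_cam']; P=P@T[:3,:3].T+T[:3,3]
        return P@Ro.from_quat(s['orientation']).as_matrix().T+s['position']
    return (P-c['t'])@c['R']
RANGE={'white':((0,0,110),(179,70,255)),'blue':((108,120,30),(130,255,255)),'green':((50,100,25),(75,255,255)),
 'yellow':((15,130,60),(28,255,255)),'pink':((150,80,80),(175,255,255))}
def mask(p,col):
    return cv2.inRange(cv2.cvtColor(p,cv2.COLOR_RGB2HSV),*RANGE[col])>0
def circ(P,r=None):
    m=np.median(P,0)
    if r: return least_squares(lambda x:np.hypot(P[:,0]-x[0],P[:,1]-x[1])-r,m,loss='soft_l1',f_scale=.001).x
    return least_squares(lambda x:np.hypot(P[:,0]-x[0],P[:,1]-x[1])-x[2],[*m,.04],loss='soft_l1',f_scale=.001).x
E
python3 - <<'E'
from h import *
win={'top':{'blue':(197,273),'white':(317,240),'yellow':(431,255),'green':(430,167)},
'scene':{'blue':(409,190),'white':(311,255),'yellow':(160,297),'green':(193,400)}}
lidon={'blue':'white','white':'yellow','yellow':'green','green':'blue'}
for n in('top','scene'):
    z=np.load(n+'0.npz');p,d=z['p'],z['d'];C=cloud(n,d)
    tb=C[300:320,100:180] if n=='top' else C[150:170,300:330]
    print(n,'table z',np.median(tb[...,2]))
    for j,(u,v) in win[n].items():
        w=np.zeros((480,640),bool); r=35 if n=='top' else 60; w[max(0,v-r):v+r,u-r:u+r]=1
        mj=cv2.erode((w&mask(p,j)).astype(np.uint8),np.ones((2,2)))>0; ml=w&mask(p,lidon[j])
        J=C[mj];L=C[ml]
        kn=L[(L[:,2]>.112)&(L[:,2]<.14)]; di=L[(L[:,2]>.094)&(L[:,2]<.108)]
        print(n,j,'lid max z',np.percentile(L[:,2],[50,98]).round(4) , 'knobtop mean',kn[kn[:,2]>.126].mean(0).round(4),len(kn),
          'disc ext x',np.percentile(di[:,0],[1,99]).round(4),'y',np.percentile(di[:,1],[1,99]).round(4))
        for lo in(.03,.045,.06,.07):
            s=J[(J[:,2]>lo)&(J[:,2]<lo+.008)]
            if len(s)>25: print('   jar z',lo,len(s),circ(s).round(4))
# board, bottle, pink
z=np.load('top0.npz');p,d=z['p'],z['d'];C=cloud('top',d)
B=(C[...,2]>.018)&(C[...,2]<.026);B[:,:160]=0;B[:,250:]=0;B[:130]=0;B[220:]=0
B=cv2.morphologyEx(B.astype(np.uint8),cv2.MORPH_OPEN,np.ones((5,5)))
cs=max(cv2.findContours(B,0,2)[0],key=cv2.contourArea)
print('board',cv2.minAreaRect(C[cs[:,0,1],cs[:,0,0],:2].astype(np.float32)),np.median(C[B>0],0))
b=C[130:172,300:336].reshape(-1,3); print('bottle top',b[b[:,2]>.1].mean(0),b[:,2].max())
for (u,v) in((200,348),(440,315)): 
  w=np.zeros((480,640),bool);w[v-25:v+25,u-25:u+25]=1;print('pink',C[w&mask(p,'pink')].mean(0))
E
```

```text
top table z 0.000615232804808821
top blue lid max z [0.102  0.1335] knobtop mean [0.3826 0.2973 0.131 ] 98 disc ext x [0.3443 0.4218] y [0.2595 0.3379]
   jar z 0.06 71 [0.3823 0.2977 0.055  0.04  ]
   jar z 0.07 208 [0.3827 0.2985 0.051  0.04  ]
top white lid max z [0.1018 0.1342] knobtop mean [0.455  0.0059 0.1314] 95 disc ext x [0.4167 0.4943] y [-0.0331  0.045 ]
top yellow lid max z [0.1024 0.1345] knobtop mean [ 0.4118 -0.2707  0.1314] 98 disc ext x [0.376  0.4472] y [-0.3088 -0.2347]
   jar z 0.045 36 [ 0.4122 -0.2726  0.059   0.04  ]
   jar z 0.06 98 [ 0.4114 -0.2716  0.0556  0.04  ]
   jar z 0.07 274 [ 0.412  -0.2723  0.0519  0.04  ]
top green lid max z [0.1023 0.1341] knobtop mean [ 0.6331 -0.2814  0.131 ] 100 disc ext x [0.5945 0.6717] y [-0.3204 -0.2434]
   jar z 0.06 77 [ 0.6331 -0.282   0.0555  0.04  ]
   jar z 0.07 197 [ 0.6329 -0.2822  0.0513  0.04  ]
scene table z 0.0001241870205555903
scene blue lid max z [0.1016 0.1312] knobtop mean [0.3832 0.2932 0.1298] 128 disc ext x [0.3432 0.4206] y [0.256  0.3323]
   jar z 0.03 101 [0.3798 0.2957 0.0568 0.04  ]
   jar z 0.045 
[... 721 characters left out ...]
563  0.04  ]
   jar z 0.07 480 [ 0.4097 -0.2751  0.0509  0.04  ]
scene green lid max z [0.1014 0.1314] knobtop mean [ 0.6336 -0.2852  0.1301] 366 disc ext x [0.5941 0.6713] y [-0.3235 -0.2466]
   jar z 0.03 88 [ 0.6306 -0.2854  0.0573  0.04  ]
   jar z 0.045 337 [ 0.6313 -0.2851  0.0585  0.04  ]
   jar z 0.06 400 [ 0.6308 -0.2852  0.0563  0.04  ]
   jar z 0.07 792 [ 0.631  -0.2851  0.051   0.04  ]
board ((0.6957249641418457, 0.23300811648368835), (0.010080225765705109, 0.01323537714779377), 89.22998809814453) [0.69745511 0.2997901  0.02236942]
bottle top [ 0.65764547 -0.00525176  0.19917171] 1.5359312755809835
pink [0.2012361  0.30024767 0.02317506]
pink [ 0.2669353  -0.28978185  0.02724004]
```

```bash
python3 - <<'E'
from h import *
for n,cor in(('top',[(183,142),(237,146),(230,198),(175,193)]),('scene',[(440,263),(499,246),(541,285),(487,319)])):
    c=get_calibration(n);f,cx,cy=K(c)
    P=[]
    for u,v in cor:
        r=c['R'].T@np.array([(u-cx)/f,(v-cy)/f,1]);o=-c['R'].T@c['t'];P.append((o+r*(.022-o[2])/r[2])[:2])
    P=np.array(P);print(n,P.round(4).tolist(),P.mean(0).round(4))
z=np.load('top0.npz');C=cloud('top',z['d'])
print(C[100,190],C[70:130:5,205,2].round(3),C[170,130:180:4,2].round(3))
z=np.load('scene0.npz');C=cloud('scene',z['d']);b=C[310:375,350:400].reshape(-1,3);b=b[(b[:,2]>.09)&(b[:,2]<.12)];print('bottle',b.mean(0),b[:,2].max())
E
```

```text
top [[0.7245, 0.341], [0.7099, 0.2023], [0.5744, 0.2216], [0.5913, 0.3612]] [0.65   0.2815]
scene [[0.5746, 0.223], [0.5969, 0.3576], [0.712, 0.3417], [0.7198, 0.1988]] [0.6508 0.2803]
[0.82242356 0.31560075 0.05923057] [0.059 0.056 0.052 0.056 0.06  0.063 0.059 0.055 0.056 0.059 0.064 0.059] [ 0.004  0.004  0.003  0.001 -0.    -0.001 -0.006 -0.009 -0.005 -0.001
 -0.002 -0.002  0.025]
bottle [ 0.68232809 -0.01054138  0.10266004] 0.10959858042072712
```

Emit:
move_arm --pt "0 0 -0.1 0.045" --pt "0 0 -0.1 0.045" --pt "0 0 -0.1 0.038" --pt "0 0 -0.1 0" --pt "0 0 0 0" --gripper 0

```text
time: 0.65
position: [0.245, -0.5727, 0.3085]
orientation: [-0.702, 0.712, 0.004, 0.002]
ft_force: [0.3, -0.1, 0.3]
width: 0.0852
```

Emit:
move_arm --pt "-0.22 -0.12 0 0" --pt "-0.22 -0.12 0 0" --pt "-0.22 -0.12 0 0" --pt "-0.22 -0.12 0 0" --pt "-0.22 -0.12 0 0" --pt "-0.22 -0.12 0 0" --pt "-0.22 -0.12 0 0" --pt "-0.22 -0.12 0 0" --pt "-0.22 -0.12 0 0" --pt "-0.22 -0.12 0 0"

```text
time: 1.65
position: [0.4876, -0.1363, 0.2972]
orientation: [-0.698, 0.716, 0.012, 0.003]
ft_force: [0.7, -0.6, 0.3]
width: 0.0851
```

Emit:
move_arm --pt "-0.24 0.06 0 0" --pt "-0.24 0.06 0 0" --pt "-0.24 0.06 0 0" --pt "-0.24 0.06 0 0" --pt "-0.24 0.06 0 0" --pt "-0.24 0.06 0 0" --pt "-0.24 0.06 0 0" --pt "-0.24 0.06 0 0" --pt "-0.24 0.06 0 0" --pt "0 0 0 0"

```text
time: 2.65
position: [0.3823, 0.3057, 0.2926]
orientation: [-0.701, 0.713, 0.019, -0.003]
ft_force: [0.3, -0.9, -1.7]
width: 0.0857
```

Emit:
move_arm --pt "0 0 0 0" --pt "0 0 0 0"

```text
time: 2.85
position: [0.3811, 0.3059, 0.2899]
orientation: [-0.702, 0.711, 0.019, -0.005]
ft_force: [0.1, 0.1, -0.2]
width: 0.0855
```

```bash
cat > w.py <<'E'
import sys
from h import *
col,tag=sys.argv[1],sys.argv[2]
s=state();p,d=read_camera('wrist');cv2.imwrite(f'pics/w{tag}.png',p[:,:,::-1]);np.savez('w.npz',p=p,d=d)
R=Ro.from_quat(s['orientation']).as_matrix();print('t',s['time'],'pos',s['position'].round(4),'toolz',R[:,2].round(4),'toolx',R[:,0].round(3),'q',s['q'].round(3),'ft',s['ft_force'].round(2))
C=cloud('wrist',d,s);L=C[mask(p,col)];near=np.hypot(*(L[:,:2]-s['position'][:2]).T)<.3;L=L[near]
k=L[(L[:,2]>.110)&(L[:,2]<.145)];di=L[(L[:,2]>.09)&(L[:,2]<.11)]
t=k[k[:,2]>k[:,2].max()-.006];print('knob n',len(k),'top c',((t.min(0)+t.max(0))/2).round(4),'mean',t.mean(0).round(4))
if len(di): print('disc ext',np.percentile(di,[.5,99.5],axis=0).round(4).tolist(),'z med',np.median(di[:,2]).round(4))
if len(t):
  c=(t.min(0)+t.max(0))/2;dd=R.T@(np.array([*c[:2],.105])-s['position']);print('to knob, tool frame /0.2:',(dd/.2).round(4))
E
python3 w.py white 1
```

```text
t 2.85 pos [0.3811 0.3059 0.2899] toolz [-0.0338  0.0202 -0.9992] toolx [-0.013 -1.    -0.02 ] q [ 0.504 -0.299  1.838  0.034  1.622  2.089] ft [ 0.13  0.1  -0.16]
knob n 626 top c [0.3816 0.2969 0.1303] mean [0.3819 0.297  0.1308]
disc ext [[0.3425, 0.0407, 0.0906], [0.4544, 0.3366, 0.1038]] z med 0.1013
to knob, tool frame /0.2: [ 0.0632 -0.0348  0.9229]
```

Emit:
move_arm --pt "0 0 0 0" --pt "0 0 0 0" --pt "0 0 0 0"

```text
time: 3.2
position: [0.3826, 0.3027, 0.2893]
orientation: [-0.7, 0.714, 0.019, -0.005]
ft_force: [0.3, 0.4, -0.0]
width: 0.0853
```

```bash
python3 w.py white 2
```

```text
t 3.2 pos [0.3826 0.3027 0.2893] toolz [-0.0339  0.0199 -0.9992] toolx [-0.02  -1.    -0.019] q [ 0.497 -0.301  1.84   0.034  1.622  2.089] ft [ 0.29  0.39 -0.04]
knob n 612 top c [0.3812 0.2969 0.1302] mean [0.3819 0.2969 0.1308]
disc ext [[0.3422, 0.0379, 0.0904], [0.4613, 0.3362, 0.1038]] z med 0.1013
to knob, tool frame /0.2: [ 0.0467 -0.0254  0.9206]
```

Emit:
move_arm --pt "0.006 -0.004 0.12 0" --pt "0.006 -0.004 0.12 0" --pt "0.006 -0.004 0.12 0" --pt "0.006 -0.004 0.12 0" --pt "0.006 -0.003 0.12 0" --pt "0.006 -0.003 0.1 0" --pt "0.005 -0.002 0.06 0" --pt "0 0 0 0" --pt "0 0 0 0"

```text
time: 4.15
position: [0.3862, 0.296, 0.1359]
orientation: [-0.698, 0.716, 0.018, -0.001]
ft_force: [0.0, 0.2, -0.2]
width: 0.0852
```

```bash
python3 w.py white 3
```

```text
t 4.15 pos [0.3862 0.296  0.1359] toolz [-0.0261  0.0241 -0.9994] toolx [-0.025 -0.999 -0.023] q [ 0.481 -0.203  2.018  0.034  1.338  2.069] ft [ 0.01  0.23 -0.24]
knob n 2302 top c [0.3822 0.2968 0.1301] mean [0.3831 0.2968 0.1307]
disc ext [[0.3427, 0.2575, 0.0988], [0.4221, 0.3362, 0.1039]] z med 0.1013
to knob, tool frame /0.2: [0.0002 0.0161 0.1548]
```

Emit:
move_arm --pt "0 0.006 0.06 0" --pt "0 0.006 0.05 0" --pt "0 0.004 0.03 0" --pt "0 0.002 0.015 0" --pt "0 0 0 0"

```text
time: 4.7
position: [0.3832, 0.298, 0.1054]
orientation: [-0.698, 0.716, 0.017, 0.002]
ft_force: [0.5, -1.0, 0.1]
width: 0.0855
```

Now close.

Emit:
move_arm --pt "0 0.003 0 0" --pt "0 0 0 0" --pt "0 0 0 0" --pt "0 0 0 0" --pt "0 0 0 0" --pt "0 0 0 0" --pt "0 0 0 0" --gripper 255

```text
time: 5.4
position: [0.3834, 0.2985, 0.1068]
orientation: [-0.698, 0.716, 0.017, 0.003]
ft_force: [-1.4, 0.4, -0.6]
width: 0.0232
```

Emit:
move_arm --pt "0 0 -0.03 0" --pt "0 0 -0.06 0" --pt "0 0 -0.1 0" --pt "0 0 -0.1 0" --pt "0 0 -0.1 0" --pt "0 0 -0.1 0" --pt "0 0 0 0"

```text
time: 6.1
position: [0.3845, 0.295, 0.2107]
orientation: [-0.698, 0.716, 0.017, 0.002]
ft_force: [1.3, 0.5, -0.3]
width: 0.0233
```

```bash
python3 w.py white 4
```

```text
t 6.1 pos [0.3845 0.295  0.2107] toolz [-0.0206  0.0268 -0.9994] toolx [-0.025 -0.999 -0.026] q [ 0.481 -0.28   1.954  0.033  1.474  2.073] ft [ 1.32  0.46 -0.3 ]Traceback (most recent call last):
  File "w.py", line 8, in <module>
    t=k[k[:,2]>k[:,2].max()-.006];print('knob n',len(k),'top c',((t.min(0)+t.max(0))/2).round(4),'mean',t.mean(0).round(4))
               ~~~~~~~~~~^^
    return umr_maximum(a, axis, None, out, keepdims, initial, where)
ValueError: zero-size array to reduction operation maximum which has no identity
```

View pics/w4.png

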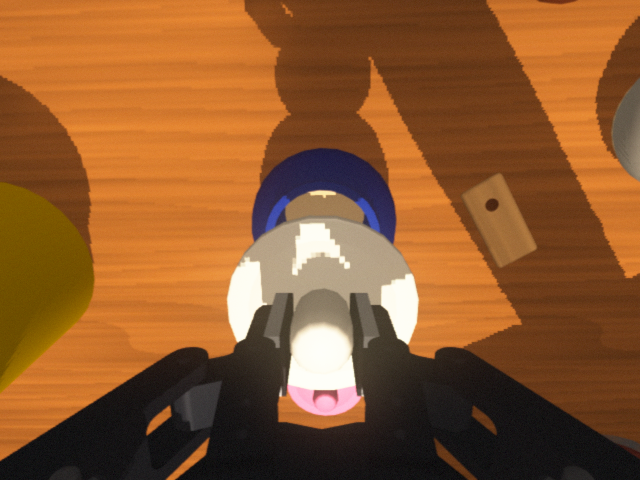

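Emit:
move_arm --pt "0.01 -0.15 0 0" --pt "0.01 -0.15 0 0" --pt "0.01 -0.15 0 0" --pt "0.01 -0.15 0 0" --pt "0.01 -0.15 0 0" --pt "0.01 -0.15 0 0" --pt "0.01 -0.15 0 0" --pt "0 -0.15 0 0" --pt "0 -0.1 0 0" --pt "0 0 0 0"

```text
time: 7.15
position: [0.645, 0.2711, 0.1823]
orientation: [-0.699, 0.715, 0.023, -0.01]
ft_force: [-1.0, 0.1, -0.8]
width: 0.0231
```

Emit:
move_arm --pt "-0.006 -0.008 0.08 0" --pt "-0.006 -0.008 0.1 0" --pt "-0.006 -0.008 0.1 0" --pt "-0.006 -0.008 0.1 0" --pt "-0.006 -0.008 0.08 0" --pt "-0.006 -0.008 0.04 0" --pt "0 0 0 0" --pt "0 0 0 0"

```text
time: 7.95
position: [0.6397, 0.2807, 0.0672]
orientation: [-0.699, 0.714, 0.026, -0.016]
ft_force: [0.4, -1.0, -0.6]
width: 0.0234
```

```bash
sed -i 's/^t=k/if len(k)<5: sys.exit()\nt=k/' w.py; python3 w.py white 5; python3 - <<'E'
from h import *
p,d=read_camera('scene');cv2.imwrite('pics/s5.png',p[:,:,::-1])
E
```

```text
t 7.95 pos [0.6397 0.2807 0.0672] toolz [-0.0603  0.015  -0.9981] toolx [-0.021 -1.    -0.014] q [0.294 0.389 1.509 0.033 1.298 1.876] ft [ 0.42 -0.96 -0.61]
```

View pics/s5.png

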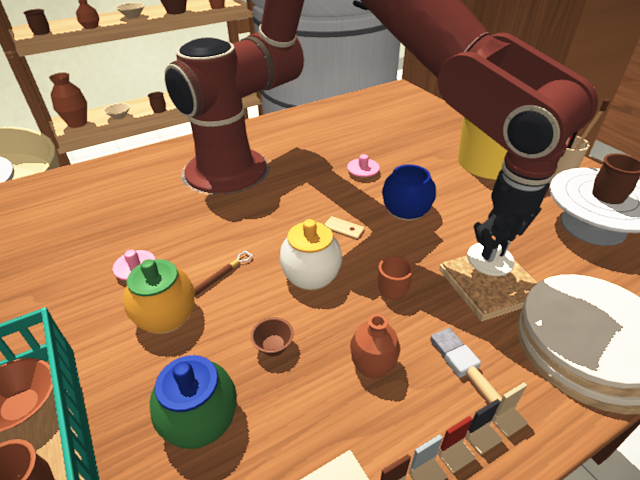

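Emit:
move_arm --pt "0 -0.012 0.03 0" --pt "0 -0.012 0.025 0" --pt "0 -0.012 0.02 0" --pt "0 -0.006 0.01 0" --pt "0 0 0 0" --pt "0 0 0 0"

```text
time: 8.65
position: [0.6509, 0.2811, 0.0525]
orientation: [-0.699, 0.714, 0.025, -0.013]
ft_force: [-0.3, 0.0, -1.5]
width: 0.0231
```

Emit:
move_arm --pt "0 0 0.012 0" --pt "0 0 0.008 0" --pt "0 0 0 0"

```text
time: 8.95
position: [0.6508, 0.2812, 0.0485]
orientation: [-0.699, 0.714, 0.025, -0.013]
ft_force: [-0.1, 0.1, -1.7]
width: 0.0231
```

Emit:
move_arm --pt "0 0 0.008 0" --pt "0 0 0.005 0" --pt "0 0 0 0"

```text
time: 9.25
position: [0.6507, 0.2813, 0.0461]
orientation: [-0.699, 0.714, 0.025, -0.013]
ft_force: [-0.4, -0.1, -0.9]
width: 0.023
```

Emit:
move_arm --pt "0 0 0.006 0" --pt "0 0 0 0"

```text
time: 9.45
position: [0.6509, 0.2814, 0.0462]
orientation: [-0.699, 0.714, 0.024, -0.013]
ft_force: [0.1, 0.2, -1.0]
width: 0.0233
```

Emit:
move_arm --pt "0 0 0.008 0" --pt "0 0 0.008 0" --pt "0 0 0 0"

```text
time: 9.75
position: [0.6515, 0.2816, 0.0463]
orientation: [-0.699, 0.714, 0.024, -0.012]
ft_force: [0.1, 0.4, -1.5]
width: 0.0231
```

Emit:
move_arm --pt "0 0 0.012 0" --pt "0 0 0.012 0" --pt "0 0 0 0"

```text
time: 10.05
position: [0.6522, 0.2819, 0.0464]
orientation: [-0.7, 0.714, 0.024, -0.012]
ft_force: [-1.0, -1.1, -2.2]
width: 0.0236
```

```bash
python3 - <<'E'
from h import *
s=state();print(s['q'].round(4),s['ft_force'],s['wrist_torque'])
p,d=read_camera('scene');cv2.imwrite('pics/s6.png',cv2.resize(p[200:340,420:560,::-1],None,fx=4,fy=4))
C=cloud('scene',d);L=C[230:290,460:520][mask(p,'white')[230:290,460:520]];print(np.percentile(L[:,2],[2,20,50,70,98]).round(4),len(L))
E
```

```text
[0.2912 0.4311 1.4912 0.0324 1.2629 1.872 ] [-1.01771008 -1.0878301  -2.19194456] [-0.02317994 -0.06174831  0.03294788]
[0.0339 0.0396 0.0411 0.0421 0.0732] 991
```

View pics/s6.png

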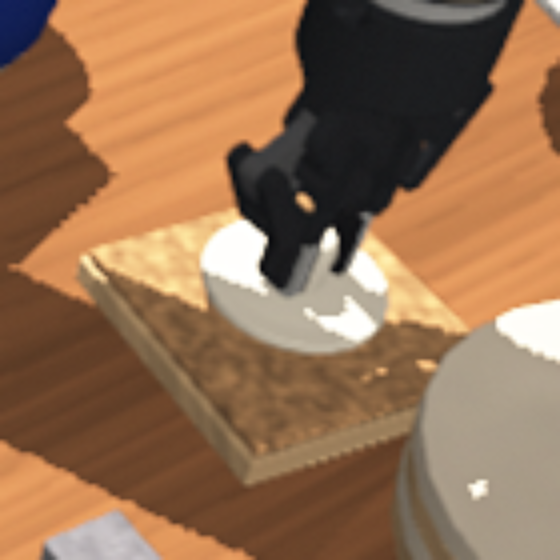

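Emit:
move_arm --pt "0 0 0 0" --pt "0 0 0 0" --pt "0 0 0 0" --pt "0 0 0 0" --pt "0 0 0 0" --gripper 0

```text
time: 10.6
position: [0.652, 0.2819, 0.0442]
orientation: [-0.699, 0.714, 0.024, -0.012]
ft_force: [0.3, 0.4, 0.5]
width: 0.0851
```

Emit:
move_arm --pt "0 0 -0.05 0" --pt "0 0 -0.1 0" --pt "0 0 -0.15 0" --pt "0 0 -0.15 0" --pt "0 0 -0.15 0" --pt "0 0 -0.15 0" --pt "0 0 -0.15 0" --pt "0 0 -0.1 0"

```text
time: 11.4
position: [0.6606, 0.2777, 0.2511]
orientation: [-0.699, 0.714, 0.026, -0.015]
ft_force: [0.5, 0.3, 0.7]
width: 0.0856
```

Emit:
move_arm --pt "0.2 0.01 -0.01 0" --pt "0.2 0.01 -0.01 0" --pt "0.2 0.01 -0.01 0" --pt "0.2 0.01 -0.01 0" --pt "0.2 0.01 -0.01 0" --pt "0.2 0.01 -0.01 0" --pt "0.2 0.01 -0.01 0" --pt "0.2 0.01 -0.01 0" --pt "0.2 0.01 -0.01 0" --pt "0.2 0.01 -0.01 0"

```text
time: 12.4
position: [0.6364, -0.1306, 0.2844]
orientation: [-0.703, 0.711, 0.018, -0.005]
ft_force: [0.2, -0.0, -0.4]
width: 0.0853
```

Tilt recovering. Continue to about y=-0.283.

Emit:
move_arm --pt "0.2 0 0.02 0" --pt "0.2 0 0.02 0" --pt "0.2 0 0.02 0" --pt "0.12 0 0.02 0" --pt "0 0 0 0" --pt "0 0 0 0"

```text
time: 13.0
position: [0.6327, -0.2861, 0.2724]
orientation: [-0.701, 0.713, 0.014, -0.004]
ft_force: [0.8, 0.8, -0.4]
width: 0.0851
```

```bash
python3 w.py blue 7
```

```text
t 13.0 pos [ 0.6327 -0.2861  0.2724] toolz [-0.0249  0.0139 -0.9996] toolx [-0.018 -1.    -0.013] q [-5.320e-01  2.120e-01  1.371e+00 -1.000e-03  1.587e+00  1.057e+00] ft [ 0.75  0.8  -0.39]
knob n 844 top c [ 0.6324 -0.2845  0.1299] mean [ 0.6329 -0.2846  0.1306]
disc ext [[0.5928, -0.3237, 0.0988], [0.6721, -0.2451, 0.1042]] z med 0.1014
to knob, tool frame /0.2: [ 0.0032 -0.0198  0.8368]
```

Emit:
move_arm --pt "0 -0.003 0.12 0" --pt "0 -0.003 0.12 0" --pt "0 -0.003 0.12 0" --pt "0 -0.003 0.12 0" --pt "0 -0.003 0.1 0" --pt "0 -0.003 0.06 0" --pt "0 0 0 0" --pt "0 0 0 0"

```text
time: 13.85
position: [0.6385, -0.2737, 0.1487]
orientation: [-0.706, 0.709, 0.009, -0.002]
ft_force: [0.8, -0.9, -0.2]
width: 0.0851
```

```bash
python3 w.py blue 8
```

```text
t 13.85 pos [ 0.6385 -0.2737  0.1487] toolz [-0.0148  0.0099 -0.9998] toolx [-0.004 -1.    -0.01 ] q [-5.130e-01  2.820e-01  1.497e+00  1.000e-03  1.381e+00  1.062e+00] ft [ 0.79 -0.89 -0.18]
knob n 2417 top c [ 0.6325 -0.2846  0.1302] mean [ 0.6335 -0.2844  0.1306]
disc ext [[0.5933, -0.3236, 0.0985], [0.6723, -0.245, 0.1066]] z med 0.1013
to knob, tool frame /0.2: [0.0563 0.0265 0.2184]
```

Emit:
move_arm --pt "0.015 0.007 0.03 0" --pt "0.015 0.007 0.03 0" --pt "0.014 0.007 0.03 0" --pt "0.008 0.005 0.02 0" --pt "0 0 0 0" --pt "0 0 0 0"

```text
time: 14.5
position: [0.6341, -0.2864, 0.129]
orientation: [-0.705, 0.709, 0.006, -0.001]
ft_force: [0.0, 0.0, -0.6]
width: 0.0854
```

Emit:
move_arm --pt "-0.004 0.004 0.035 0" --pt "-0.003 0.003 0.035 0" --pt "0 0 0.025 0" --pt "0 0 0.015 0" --pt "0 0 0 0" --pt "0 0 0 0"

```text
time: 15.1
position: [0.6322, -0.2844, 0.1046]
orientation: [-0.705, 0.709, 0.006, -0.001]
ft_force: [-0.2, -0.2, 0.7]
width: 0.0851
```

Emit:
move_arm --pt "0 0 -0.01 0" --pt "0 0 0 0" --pt "0 0 0 0" --pt "0 0 0 0" --pt "0 0 0 0" --pt "0 0 0 0" --pt "0 0 0 0" --gripper 255

```text
time: 15.8
position: [0.633, -0.2848, 0.1082]
orientation: [-0.705, 0.709, 0.005, -0.001]
ft_force: [0.4, -0.0, -0.8]
width: 0.023
```

Emit:
move_arm --pt "0 0 -0.03 0" --pt "0 0 -0.06 0" --pt "0 0 -0.12 0" --pt "0 0 -0.15 0" --pt "0 0 -0.15 0" --pt "0 0 -0.15 0" --pt "-0.05 0.02 -0.06 0" --pt "-0.1 0.05 0 0" --pt "-0.17 0.07 0 0" --pt "-0.17 0.07 0 0"

```text
time: 16.8
position: [0.5906, -0.1862, 0.2617]
orientation: [-0.704, 0.711, 0.006, -0.001]
ft_force: [-0.4, 0.4, -2.0]
width: 0.0233
```

```bash
python3 w.py blue 9
```

```text
t 16.8 pos [ 0.5906 -0.1862  0.2617] toolz [-0.009   0.0073 -0.9999] toolx [-0.01  -1.    -0.007] q [-0.427  0.03   1.586  0.003  1.537  1.154] ft [-0.37  0.45 -1.99]
```

View pics/w9.png

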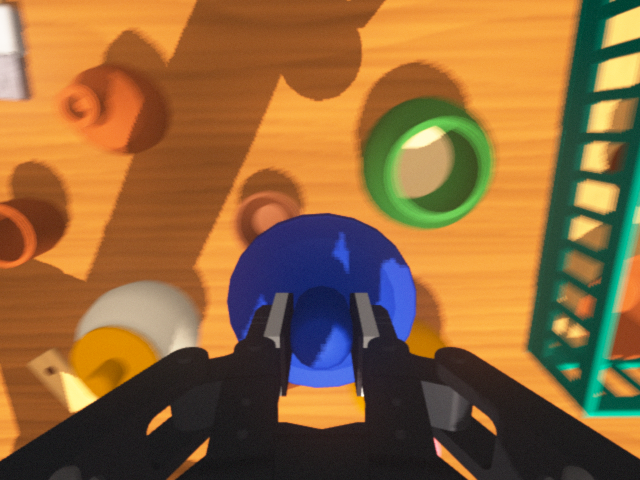

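Emit:
move_arm --pt "-0.17 0.075 0 0" --pt "-0.17 0.075 0 0" --pt "-0.17 0.075 0 0" --pt "-0.17 0.075 0 0" --pt "-0.17 0.075 0 0" --pt "-0.17 0.075 0 0" --pt "-0.17 0.075 0 0" --pt "-0.17 0.075 0 0" --pt "-0.17 0.075 0 0" --pt "-0.17 0.075 0 0"

```text
time: 17.85
position: [0.4274, 0.1748, 0.2634]
orientation: [-0.704, 0.71, 0.012, -0.001]
ft_force: [0.8, 0.7, -1.0]
width: 0.0226
```

Emit:
move_arm --pt "-0.17 0.065 0.02 0" --pt "-0.17 0.065 0.02 0" --pt "-0.13 0.05 0.02 0" --pt "-0.06 0.02 0.02 0" --pt "0 0 0 0" --pt "0 0 0 0" --pt "0 0 0 0"

```text
time: 18.55
position: [0.3788, 0.2882, 0.2476]
orientation: [0.708, -0.706, -0.013, 0.002]
ft_force: [0.1, -0.6, -1.3]
width: 0.023
```

```bash
cat > w2.py <<'E'
# estimate held lid centre and print move to put it over a world target
import sys
from h import *
tx,ty,tag=float(sys.argv[1]),float(sys.argv[2]),sys.argv[3]
s=state();R=Ro.from_quat(s['orientation']).as_matrix()
off=R@np.array([0,0,.0245]);c=s['position']+off
print('t',s['time'],'pos',s['position'].round(4),'toolz',R[:,2].round(4),'lid origin',c.round(4),'q',s['q'].round(2))
print('to seated, tool frame/0.2',(R.T@(np.array([tx,ty,.083])-c)/.2).round(4))
p,d=read_camera('wrist');cv2.imwrite(f'pics/w{tag}.png',p[:,:,::-1])
E
python3 w2.py .3813 .2968 10
```

```text
t 18.55 pos [0.3788 0.2882 0.2476] toolz [-0.0207  0.0149 -0.9997] lid origin [0.3783 0.2886 0.2231] q [ 0.48 -0.32  1.92  0.02  1.55  2.05]
to seated, tool frame/0.2 [-0.0304 -0.0298  0.7006]
```

View pics/w10.png

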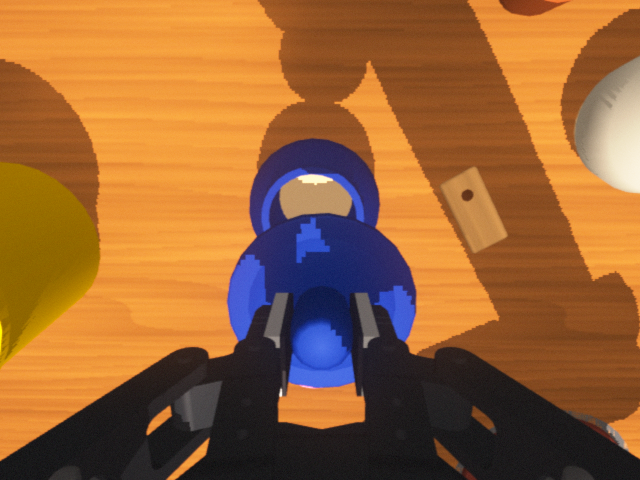

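Emit:
move_arm --pt "-0.006 -0.006 0.08 0" --pt "-0.006 -0.006 0.1 0" --pt "-0.006 -0.006 0.1 0" --pt "-0.006 -0.006 0.1 0" --pt "-0.006 -0.006 0.08 0" --pt "0 0 0.04 0" --pt "0 0 0 0" --pt "0 0 0 0"

```text
time: 19.4
position: [0.3849, 0.291, 0.1392]
orientation: [-0.704, 0.71, 0.012, -0.003]
ft_force: [-0.6, -0.7, -1.2]
width: 0.023
```

```bash
cat > j.py <<'E'
# scene-camera jar centres vs initial
from h import *
ref={'blue':(.3800,.2957),'white':(.4529,.0027),'yellow':(.4097,-.2751),'green':(.6310,-.2851)}
win={'blue':(409,190),'white':(311,255),'yellow':(160,297),'green':(193,400)}
def jars(p,d):
    C=cloud('scene',d)
    for j,(u,v) in win.items():
        w=np.zeros((480,640),bool);w[v-60:v+60,u-60:u+60]=1
        m=cv2.erode((w&mask(p,j)).astype(np.uint8),np.ones((2,2)))>0
        J=C[m];s=J[(J[:,2]>.056)&(J[:,2]<.080)]
        if len(s)>60:
            s2=J[(J[:,2]>.066)&(J[:,2]<.082)] 
            q=J[(J[:,2]>.07)&(J[:,2]<.078)];x=circ(q);print(j,len(q),x[:3].round(4),'moved mm',((x[:2]-ref[j])*1e3).round(1))
E
python3 w2.py .3813 .2968 11; python3 - <<'E'
from j import *
p,d=read_camera('scene');cv2.imwrite('pics/s11.png',p[:,:,::-1]);jars(p,d)
E
```

```text
t 19.4 pos [0.3849 0.291  0.1392] toolz [-0.0212  0.0138 -0.9997] lid origin [0.3844 0.2914 0.1147] q [ 0.48 -0.22  2.02  0.02  1.35  2.05]
to seated, tool frame/0.2 [-0.0248  0.0122  0.1594]
blue 275 [0.3821 0.2944 0.0494] moved mm [ 2.1 -1.3]
white 369 [0.4535 0.0025 0.0509] moved mm [ 0.6 -0.2]
yellow 473 [ 0.4094 -0.2752  0.0512] moved mm [-0.3 -0.1]
green 794 [ 0.6314 -0.285   0.0508] moved mm [0.4 0.1]
```

View pics/s11.png

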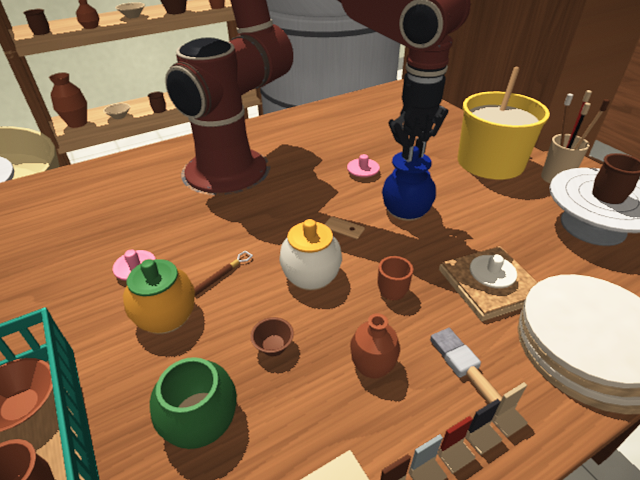

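Emit:
move_arm --pt "-0.008 0.004 0.03 0" --pt "-0.008 0.004 0.03 0" --pt "-0.007 0.004 0.025 0" --pt "-0.003 0.002 0.02 0" --pt "0 0 0.01 0" --pt "0 0 0 0"

```text
time: 20.1
position: [0.3829, 0.2983, 0.1175]
orientation: [-0.705, 0.71, 0.012, 0.0]
ft_force: [0.2, -0.6, -0.5]
width: 0.0234
```

```bash
python3 w2.py .3813 .2968 12
```

```text
t 20.1 pos [0.3829 0.2983 0.1175] toolz [-0.0162  0.0165 -0.9997] lid origin [0.3825 0.2987 0.093 ] q [ 0.5  -0.19  2.04  0.02  1.3   2.07]
to seated, tool frame/0.2 [0.0105 0.0052 0.0499]
```

Emit:
move_arm --pt "0.005 0.003 0.015 0" --pt "0.004 0.002 0.012 0" --pt "0 0 0.01 0" --pt "0 0 0.005 0" --pt "0 0 0 0"

```text
time: 20.65
position: [0.3821, 0.2965, 0.1089]
orientation: [-0.704, 0.71, 0.011, 0.001]
ft_force: [-0.2, 0.3, -1.3]
width: 0.0233
```

Emit:
move_arm --pt "0 0 0.008 0" --pt "0 0 0.006 0" --pt "0 0 0.006 0" --pt "0 0 0 0"

```text
time: 21.05
position: [0.3833, 0.2973, 0.1087]
orientation: [-0.704, 0.71, 0.011, 0.002]
ft_force: [-0.5, -0.2, -1.5]
width: 0.0233
```

Emit:
move_arm --pt "0 0 0.012 0" --pt "0 0 0.008 0" --pt "0 0 0 0"

```text
time: 21.35
position: [0.3846, 0.298, 0.1087]
orientation: [-0.705, 0.71, 0.01, 0.002]
ft_force: [-0.3, 0.4, -2.0]
width: 0.023
```

```bash
python3 w2.py .3813 .2968 13;python3 - <<'E'
from j import *
p,d=read_camera('scene');jars(p,d);C=cloud('scene',d);m=mask(p,'blue');m[:130]=0;m[240:]=0;m[:,:380]=0;m[:,440:]=0
L=C[m];L=L[(L[:,2]>.095)&(L[:,2]<.11)];print(len(L),np.percentile(L[:,2],[10,50,90]))
E
```

```text
t 21.35 pos [0.3846 0.298  0.1087] toolz [-0.0111  0.018  -0.9998] lid origin [0.3843 0.2985 0.0842] q [ 0.49 -0.18  2.04  0.02  1.28  2.07]
to seated, tool frame/0.2 [0.0085 0.0149 0.0059]
blue 250 [0.3799 0.2954 0.0511] moved mm [-0.1 -0.3]
white 377 [0.4529 0.0028 0.0512] moved mm [0.  0.1]
yellow 488 [ 0.4092 -0.2751  0.0513] moved mm [-0.5  0. ]
green 778 [ 0.6315 -0.2852  0.0507] moved mm [ 0.5 -0.1]
509 [0.09877724 0.10142911 0.10332251]
```

Emit:
move_arm --pt "0 0 0 0" --pt "0 0 0 0" --pt "0 0 0 0" --pt "0 0 0 0" --pt "0 0 0 0" --gripper 0

```text
time: 21.95
position: [0.3842, 0.2979, 0.1069]
orientation: [-0.704, 0.71, 0.011, 0.002]
ft_force: [0.1, 0.7, 0.5]
width: 0.0853
```

Emit:
move_arm --pt "0 0 -0.05 0" --pt "0 0 -0.1 0" --pt "0 0 -0.15 0" --pt "0 0 -0.15 0" --pt "0 0 -0.1 0" --pt "0 0 0 0"

```text
time: 22.55
position: [0.385, 0.2955, 0.2231]
orientation: [-0.704, 0.71, 0.011, 0.002]
ft_force: [0.5, 0.2, -0.2]
width: 0.0856
```

```bash
python3 w.py blue 14
```

```text
t 22.55 pos [0.385  0.2955 0.2231] toolz [-0.0128  0.0177 -0.9998] toolx [-0.008 -1.    -0.018] q [ 0.488 -0.287  1.938  0.022  1.493  2.065] ft [ 0.5   0.15 -0.23]
knob n 1201 top c [0.3839 0.2975 0.1307] mean [0.3847 0.2975 0.1307]
disc ext [[0.3446, 0.2579, 0.0987], [0.4238, 0.3369, 0.1043]] z med 0.1014
to knob, tool frame /0.2: [ 5.000e-04 -2.300e-03  5.904e-01]
```

View pics/w14.png

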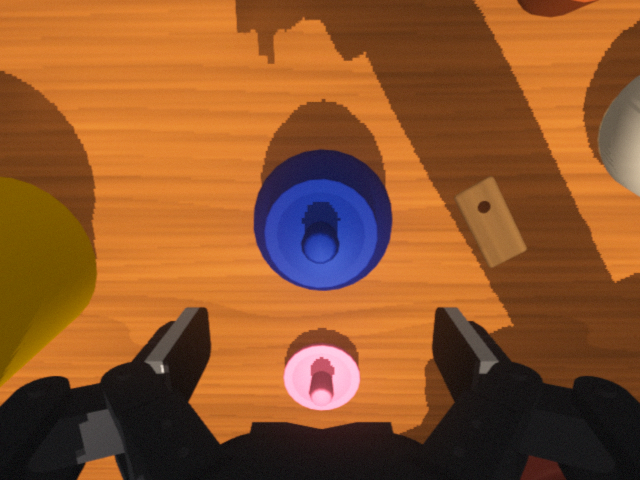

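Emit:
move_arm --pt "0.12 -0.05 -0.03 0" --pt "0.18 -0.06 -0.03 0" --pt "0.18 -0.06 -0.02 0" --pt "0.18 -0.05 -0.01 0" --pt "0.18 -0.05 0 0" --pt "0.18 -0.05 0 0" --pt "0.18 -0.03 0 0" --pt "0.18 -0.02 0 0" --pt "0.18 0 0 0" --pt "0.18 0.03 0 0"

```text
time: 23.6
position: [0.4464, -0.063, 0.217]
orientation: [0.708, -0.706, -0.019, 0.007]
ft_force: [1.1, -0.5, -0.0]
width: 0.0852
```

Emit:
move_arm --pt "0.17 0.03 -0.02 0" --pt "0.17 0.03 -0.02 0" --pt "0.17 0.03 -0.02 0" --pt "0.17 0.03 0 0" --pt "0.17 0.02 0 0" --pt "0.1 0 0 0" --pt "0.04 0 0 0" --pt "0 0 0 0" --pt "0 0 0 0"

```text
time: 24.5
position: [0.4098, -0.2684, 0.2107]
orientation: [-0.705, 0.708, 0.03, -0.009]
ft_force: [-0.2, 0.2, -0.8]
width: 0.0854
```

```bash
python3 w.py green 15
```

```text
t 24.5 pos [ 0.4098 -0.2684  0.2107] toolz [-0.0549  0.031  -0.998 ] toolx [-0.005 -1.    -0.031] q [-0.724 -0.22   1.905 -0.013  1.519  0.851] ft [-0.19  0.15 -0.81]
knob n 1270 top c [ 0.4108 -0.2743  0.1305] mean [ 0.4116 -0.2743  0.1307]
disc ext [[0.3725, -0.4333, 0.0921], [0.451, -0.2354, 0.1062]] z med 0.1013
to knob, tool frame /0.2: [ 0.0457 -0.0344  0.5264]
```

Emit:
move_arm --pt "0.008 -0.006 0.06 0" --pt "0.008 -0.006 0.06 0" --pt "0.008 -0.006 0.06 0" --pt "0.008 -0.006 0.06 0" --pt "0.008 -0.005 0.06 0" --pt "0.006 -0.005 0.05 0" --pt "0 0 0.03 0" --pt "0 0 0 0" --pt "0 0 0 0"

```text
time: 25.45
position: [0.4124, -0.2718, 0.1253]
orientation: [0.707, -0.706, -0.032, 0.008]
ft_force: [-0.2, 0.1, 0.3]
width: 0.0856
```

```bash
python3 w.py green 16
```

```text
t 25.45 pos [ 0.4124 -0.2718  0.1253] toolz [-0.0574  0.0334 -0.9978] toolx [ 0.    -0.999 -0.033] q [-0.726 -0.128  1.972 -0.013  1.363  0.847] ft [-0.24  0.11  0.35]
knob n 3251 top c [ 0.4116 -0.2743  0.1303] mean [ 0.4123 -0.2743  0.1306]
disc ext [[0.3722, -0.313, 0.0995], [0.4505, -0.2353, 0.1075]] z med 0.1014
to knob, tool frame /0.2: [ 0.0162 -0.0014  0.1013]
```

Emit:
move_arm --pt "0.006 0 0.03 0" --pt "0.006 0 0.03 0" --pt "0.004 0 0.02 0" --pt "0 0 0.01 0" --pt "0 0 0 0" --pt "0 0 0 0"

```text
time: 26.1
position: [0.4122, -0.2755, 0.1075]
orientation: [0.707, -0.706, -0.03, 0.008]
ft_force: [0.2, -0.0, 0.4]
width: 0.0853
```

Emit:
move_arm --pt "-0.006 0 0.005 0" --pt "0 0 0 0" --pt "0 0 0 0" --pt "0 0 0 0" --pt "0 0 0 0" --pt "0 0 0 0" --pt "0 0 0 0" --gripper 255

```text
time: 26.8
position: [0.4126, -0.2746, 0.1075]
orientation: [0.707, -0.706, -0.029, 0.008]
ft_force: [-0.2, -0.4, -0.0]
width: 0.0231
```

Emit:
move_arm --pt "0 0 -0.03 0" --pt "0 0 -0.05 0" --pt "0 0 -0.1 0" --pt "0 0 -0.1 0" --pt "0 0 -0.1 0" --pt "0 0 -0.1 0" --pt "0 0 -0.05 0" --pt "0 0 0 0"

```text
time: 27.6
position: [0.4177, -0.2769, 0.2188]
orientation: [0.707, -0.706, -0.031, 0.008]
ft_force: [0.4, 0.0, -1.8]
width: 0.0234
```

```bash
python3 w2.py .6322 -.2842 17;python3 - <<'E'
from j import *
p,d=read_camera('scene');jars(p,d)
E
```

```text
t 27.6 pos [ 0.4177 -0.2769  0.2188] toolz [-0.0552  0.0319 -0.998 ] lid origin [ 0.4164 -0.2762  0.1943] q [-0.73 -0.2   1.87 -0.01  1.53  0.84]
to seated, tool frame/0.2 [ 0.0583 -1.108   0.4948]
blue 247 [ 546.1317 -475.041   723.6913] moved mm [ 545751.7 -475336.7]
white 355 [0.4527 0.0028 0.0516] moved mm [-0.2  0.1]
yellow 525 [ 0.4116 -0.2751  0.0496] moved mm [ 1.9 -0. ]
green 769 [ 0.6313 -0.2852  0.0508] moved mm [ 0.3 -0.1]
```

View pics/w17.png

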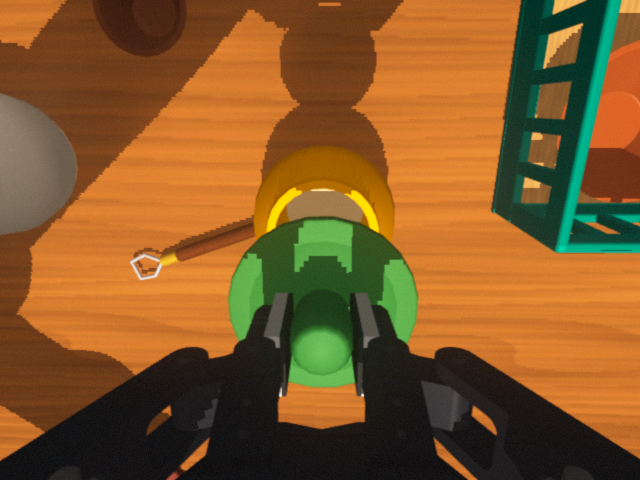

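Emit:
move_arm --pt "0.006 -0.06 0 0" --pt "0.006 -0.1 0 0" --pt "0.006 -0.12 0 0" --pt "0.006 -0.12 0 0" --pt "0.006 -0.12 0 0" --pt "0.006 -0.12 0 0" --pt "0.006 -0.12 0 0" --pt "0.006 -0.12 0 0" --pt "0.006 -0.12 0 0" --pt "0.006 -0.08 0 0"

```text
time: 28.7
position: [0.6401, -0.2834, 0.1822]
orientation: [-0.706, 0.707, 0.044, -0.01]
ft_force: [0.0, -0.7, -2.1]
width: 0.0228
```

```bash
python3 w2.py .6322 -.2842 18
```

```text
t 28.7 pos [ 0.6401 -0.2834  0.1822] toolz [-0.0761  0.0484 -0.9959] lid origin [ 0.6383 -0.2822  0.1578] q [-0.52  0.31  1.4   0.    1.52  1.05]
to seated, tool frame/0.2 [0.0283 0.0019 0.3743]
```

Emit:
move_arm --pt "0.004 0 0.05 0" --pt "0.004 0 0.06 0" --pt "0.004 0 0.06 0" --pt "0.004 0 0.05 0" --pt "0.004 0 0.03 0" --pt "0 0 0 0" --pt "0 0 0 0"

```text
time: 29.45
position: [0.6335, -0.2829, 0.1202]
orientation: [-0.706, 0.706, 0.049, -0.011]
ft_force: [0.3, -1.7, -1.3]
width: 0.0229
```

```bash
python3 w2.py .6322 -.2842 19;python3 - <<'E'
from j import *
p,d=read_camera('scene');cv2.imwrite('pics/s19.png',p[:,:,::-1])
E
```

```text
t 29.45 pos [ 0.6335 -0.2829  0.1202] toolz [-0.0845  0.054  -0.995 ] lid origin [ 0.6314 -0.2816  0.0958] q [-0.53  0.36  1.46  0.    1.43  1.04]
to seated, tool frame/0.2 [ 0.0163 -0.0094  0.0628]
```

View pics/s19.png

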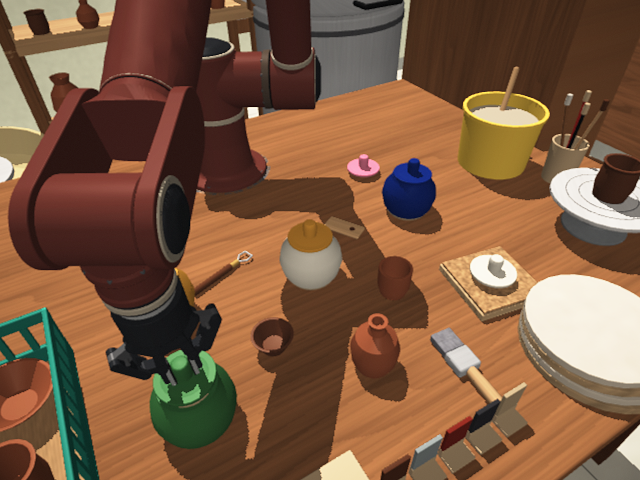

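Emit:
move_arm --pt "0.006 -0.003 0.015 0" --pt "0.006 -0.003 0.015 0" --pt "0.004 -0.003 0.012 0" --pt "0 0 0.01 0" --pt "0 0 0 0"

```text
time: 30.05
position: [0.6361, -0.2867, 0.1117]
orientation: [-0.706, 0.706, 0.047, -0.01]
ft_force: [-0.2, 0.2, -2.0]
width: 0.023
```

```bash
python3 w2.py .6322 -.2842 20
```

```text
t 30.05 pos [ 0.6361 -0.2867  0.1117] toolz [-0.0801  0.0514 -0.9955] lid origin [ 0.6342 -0.2854  0.0873] q [-0.53  0.37  1.46  0.    1.41  1.04]
to seated, tool frame/0.2 [-0.0049  0.0081  0.0224]
```

Emit:
move_arm --pt "-0.003 0.004 0.008 0" --pt "0 0.004 0.008 0" --pt "0 0 0.006 0" --pt "0 0 0.006 0" --pt "0 0 0 0"

```text
time: 30.6
position: [0.6348, -0.2862, 0.1086]
orientation: [-0.706, 0.706, 0.045, -0.01]
ft_force: [1.0, -0.0, -1.3]
width: 0.0228
```

```bash
python3 w2.py .6322 -.2842 21;python3 - <<'E'
from j import *
p,d=read_camera('scene');cv2.imwrite('pics/s21.png',cv2.resize(p[320:460,120:260,::-1],None,fx=4,fy=4))
E
```

```text
t 30.6 pos [ 0.6348 -0.2862  0.1086] toolz [-0.078   0.0498 -0.9957] lid origin [ 0.6329 -0.285   0.0842] q [-0.53  0.37  1.46  0.    1.4   1.04]
to seated, tool frame/0.2 [-0.0035  0.0028  0.0066]
```

View pics/s21.png

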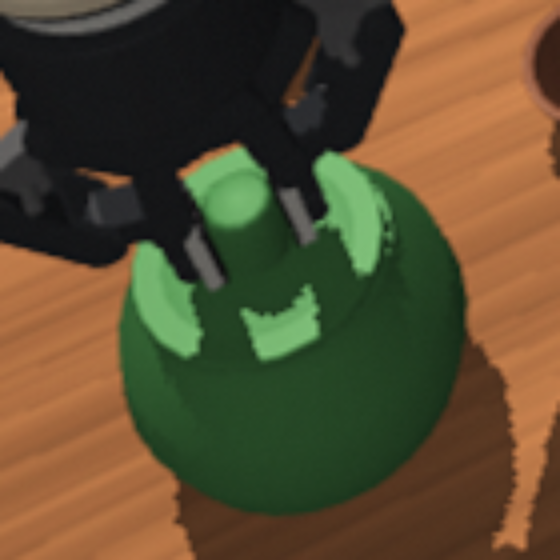

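Emit:
move_arm --pt "0 0 0.01 0" --pt "0 0 0.008 0" --pt "0 0 0 0"

```text
time: 31.0
position: [0.6356, -0.2868, 0.1085]
orientation: [-0.706, 0.706, 0.044, -0.01]
ft_force: [-0.3, -0.3, -1.5]
width: 0.023
```

Contact (z stalled, tilt self-levelling). Release.

Emit:
move_arm --pt "0 0 0 0" --pt "0 0 0 0" --pt "0 0 0 0" --pt "0 0 0 0" --pt "0 0 0 0" --gripper 0

```text
time: 31.5
position: [0.6353, -0.2866, 0.1068]
orientation: [-0.706, 0.706, 0.044, -0.01]
ft_force: [0.3, 1.2, 0.9]
width: 0.0855
```

Emit:
move_arm --pt "0 0 -0.05 0" --pt "0 0 -0.1 0" --pt "0 0 -0.15 0" --pt "0 0 -0.15 0" --pt "0 0 -0.1 0" --pt "0 0 0 0"

```text
time: 32.1
position: [0.6437, -0.2919, 0.222]
orientation: [-0.706, 0.706, 0.045, -0.01]
ft_force: [-0.5, -1.5, 1.4]
width: 0.0855
```

```bash
python3 w.py green 22
```

```text
t 32.1 pos [ 0.6437 -0.2919  0.222 ] toolz [-0.0775  0.0491 -0.9958] toolx [-0.002 -0.999 -0.049] q [-0.532  0.305  1.346  0.003  1.582  1.039] ft [-0.45 -1.5   1.35]
knob n 1297 top c [ 0.6337 -0.2877  0.1304] mean [ 0.6348 -0.2876  0.1306]
disc ext [[0.5874, -0.4312, 0.0912], [0.7279, -0.2453, 0.1084]] z med 0.1013
to knob, tool frame /0.2: [0.0076 0.0045 0.5873]
```

View pics/w22.png

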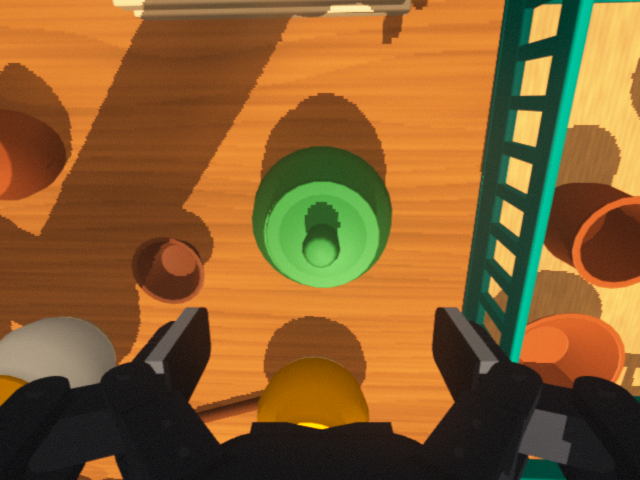

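Emit:
move_arm --pt "-0.1 0.06 -0.02 0" --pt "-0.15 0.1 -0.02 0" --pt "-0.16 0.1 -0.02 0" --pt "-0.16 0.1 -0.01 0" --pt "-0.16 0.1 -0.01 0" --pt "-0.16 0.1 -0.01 0" --pt "-0.16 0.1 0 0" --pt "-0.16 0.1 0 0" --pt "-0.16 0.1 0 0" --pt "-0.1 0.06 0 0"

```text
time: 33.15
position: [0.4488, 0.0112, 0.2529]
orientation: [-0.704, 0.708, 0.058, -0.015]
ft_force: [0.1, -0.1, 0.4]
width: 0.0855
```

```bash
python3 w.py yellow 23
```

```text
t 33.15 pos [0.4488 0.0112 0.2529] toolz [-0.1031  0.0604 -0.9928] toolx [-0.009 -0.998 -0.06 ] q [-0.168 -0.323  1.92   0.042  1.656  1.411] ft [ 0.05 -0.07  0.44]
knob n 1025 top c [0.4548 0.0034 0.1301] mean [0.4554 0.0035 0.1306]
disc ext [[0.3889, -0.2393, 0.0905], [0.4934, 0.0432, 0.1044]] z med 0.1013
to knob, tool frame /0.2: [ 0.0832 -0.1067  0.7287]
```

Emit:
move_arm --pt "0 0 0 -0.045" --pt "0 0 0 -0.045" --pt "0 0 0 -0.045" --pt "0 0 0 -0.045" --pt "0 0 0 -0.045" --pt "0 0 0 -0.045" --pt "0 0 0 -0.045" --pt "0 0 0 -0.045" --pt "0 0 0 -0.045" --pt "0 0 0 -0.045"

```text
time: 34.2
position: [0.4398, 0.0152, 0.2368]
orientation: [0.996, -0.05, -0.065, -0.029]
ft_force: [-0.8, 0.3, 0.2]
width: 0.0852
```

```bash
python3 w.py yellow 24
```

```text
t 34.2 pos [0.4398 0.0152 0.2368] toolz [-0.1275  0.0649 -0.9897] toolx [ 0.986 -0.096 -0.133] q [-0.163 -0.32   1.946  0.044  1.652 -0.062] ft [-0.83  0.26  0.24]
knob n 1071 top c [0.4549 0.0041 0.1305] mean [0.4548 0.0047 0.1306]
disc ext [[0.4154, -0.0351, 0.0923], [0.4944, 0.0445, 0.1042]] z med 0.1013
to knob, tool frame /0.2: [0.1676 0.0816 0.6389]
```

Emit:
move_arm --pt "0.015 0.008 0.02 0" --pt "0.015 0.008 0.02 0" --pt "0.015 0.008 0.02 0" --pt "0.015 0.008 0.02 0" --pt "0.015 0.008 0.02 0" --pt "0.015 0.008 0.02 0" --pt "0.015 0.008 0.02 0" --pt "0.015 0.008 0.02 0" --pt "0.015 0.008 0.02 0" --pt "0.015 0.008 0.02 0"

```text
time: 35.25
position: [0.4631, -0.0026, 0.1853]
orientation: [0.996, -0.053, -0.068, -0.029]
ft_force: [-0.4, -0.6, 0.4]
width: 0.0854
```

```bash
python3 w.py yellow 25
```

```text
t 35.25 pos [ 0.4631 -0.0026  0.1853] toolz [-0.1321  0.0656 -0.9891] toolx [ 0.985 -0.102 -0.138] q [-0.191 -0.216  1.949  0.039  1.552 -0.088] ft [-0.38 -0.63  0.39]
knob n 1626 top c [0.4548 0.0041 0.1303] mean [0.4553 0.0047 0.1306]
disc ext [[0.4157, -0.0352, 0.0982], [0.4946, 0.0438, 0.1041]] z med 0.1013
to knob, tool frame /0.2: [ 0.011  -0.0078  0.4048]
```

Emit:
move_arm --pt "0 0 -0.04 -0.045" --pt "0 0 -0.04 -0.045" --pt "0 0 -0.04 -0.045" --pt "0 0 -0.04 -0.045" --pt "0 0 -0.04 -0.045"

```text
time: 35.8
position: [0.4674, -0.0054, 0.2227]
orientation: [0.948, 0.308, -0.055, -0.053]
ft_force: [-1.2, -0.4, -0.4]
width: 0.0853
```

```bash
cat > st.py <<'E'
from h import *
s=state();R=Ro.from_quat(s['orientation']).as_matrix()
print('t',s['time'],'pos',s['position'].round(4),'toolz',R[:,2].round(4),'toolx',R[:,0].round(3),'q',s['q'].round(4),'sum',(s['q'][1]+s['q'][2]+s['q'][4]-np.pi).round(4),'dq',s['dq'].round(2))
E
python3 st.py
```

```text
t 35.8 pos [ 0.4674 -0.0054  0.2227] toolz [-0.1379  0.0667 -0.9882] toolx [ 0.804  0.59  -0.073] q [-0.1944 -0.2287  1.8966  0.0388  1.6225 -0.8229] sum 0.1488 dq [-0.01 -0.02 -0.12 -0.    0.14 -1.46]
```

Emit:
move_arm --pt "0 0 -0.2 0" --pt "0 0 -0.2 0" --pt "0 0 -0.2 0" --pt "0 0 -0.2 0" --pt "0 0 0 0" --pt "0 0 0 0"

```text
time: 36.4
position: [0.4901, -0.0164, 0.3863]
orientation: [0.948, 0.309, -0.056, -0.053]
ft_force: [0.5, 0.5, -1.0]
width: 0.0858
```

```bash
python3 st.py
```

```text
t 36.4 pos [ 0.4901 -0.0164  0.3863] toolz [-0.1386  0.0668 -0.9881] toolx [ 0.803  0.592 -0.073] q [-0.2067 -0.2187  1.6205  0.0389  1.8897 -0.8278] sum 0.1498 dq [-0.   -0.01 -0.06 -0.    0.01 -0.  ]
```

Emit:
move_arm --pt "0 0 0.2 0" --pt "0 0 0.2 0" --pt "0 0 0.2 0" --pt "0 0 0 0" --pt "0 0 0 0"

```text
time: 36.9
position: [0.4718, -0.0079, 0.2616]
orientation: [0.948, 0.309, -0.057, -0.054]
ft_force: [-0.2, 0.7, 0.9]
width: 0.0854
```

```bash
python3 st.py
```

```text
t 36.9 pos [ 0.4718 -0.0079  0.2616] toolz [-0.1406  0.0671 -0.9878] toolx [ 0.803  0.592 -0.074] q [-0.1976 -0.2374  1.8394  0.0385  1.6912 -0.8264] sum 0.1516 dq [ 0.    0.01  0.07  0.   -0.   -0.  ]
```

Emit:
move_arm --pt "0 0 0 0.045" --pt "0 0 0 0.045" --pt "0 0 0 0.045" --pt "0 0 0 0.045" --pt "0 0 0 0.045"

```text
time: 37.4
position: [0.4768, -0.0091, 0.2727]
orientation: [0.996, -0.052, -0.065, -0.029]
ft_force: [-0.3, -0.4, 0.6]
width: 0.0856
```

```bash
python3 st.py
```

```text
t 37.4 pos [ 0.4768 -0.0091  0.2727] toolz [-0.1271  0.0644 -0.9898] toolx [ 0.986 -0.099 -0.133] q [-0.1981 -0.2394  1.8219  0.0385  1.6967 -0.092 ] sum 0.1377 dq [-0.   -0.   -0.04 -0.    0.01  1.46]
```

Emit:
move_arm --pt "0.05 0.08 -0.1 0" --pt "0.1 0.08 -0.1 0" --pt "0.1 0.08 -0.1 0" --pt "0.15 0 -0.03 0" --pt "0.15 0 0 0" --pt "0 0 0 0" --pt "0 0 0 0"

```text
time: 38.1
position: [0.5991, -0.0771, 0.3434]
orientation: [0.997, -0.053, -0.052, -0.026]
ft_force: [-0.3, -0.7, 0.6]
width: 0.0854
```

```bash
python3 st.py
```

```text
t 38.1 pos [ 0.5991 -0.0771  0.3434] toolz [-0.1016  0.0575 -0.9932] toolx [ 0.989 -0.103 -0.107] q [-0.2646  0.0333  1.4519  0.0295  1.7697 -0.1538] sum 0.1133 dq [-0.    0.02 -0.04  0.   -0.   -0.  ]
```

Emit:
move_arm --pt "0 0 0 0.047" --pt "0 0 0 0.047" --pt "0 0 0 0.047" --pt "0 0 0 0.047" --pt "0 0 0 0.047" --pt "0 0 0 0.047" --pt "0 0 0 0.047" --pt "0 0 0 0.047" --pt "0 0 0 0.047" --pt "0 0 0 0.047"

```text
time: 39.1
position: [0.5938, -0.0755, 0.3598]
orientation: [-0.692, 0.72, 0.049, -0.013]
ft_force: [-0.0, 0.0, 0.2]
width: 0.0855
```

```bash
python3 st.py
```

```text
t 39.1 pos [ 0.5938 -0.0755  0.3598] toolz [-0.0856  0.0527 -0.9949] toolx [-0.042 -0.998 -0.049] q [-0.2642  0.0071  1.4509  0.0291  1.7801  1.3508] sum 0.0965 dq [ 0.   -0.03  0.    0.    0.01  1.49]
```

Emit:
move_arm --pt "0 0 0 0.047" --pt "0 0 0 0.047" --pt "0 0 0 0.047" --pt "0 0 0 0.047" --pt "0 0 0 0.047" --pt "0 0 0 0.047" --pt "0 0 0 0.047" --pt "0 0 0 0.047" --pt "0 0 0 0.047"

```text
time: 40.0
position: [0.5874, -0.0735, 0.3749]
orientation: [-0.09, 0.995, 0.027, -0.033]
ft_force: [-0.2, 0.7, 0.2]
width: 0.0859
```

```bash
python3 st.py
```

```text
t 40.0 pos [ 0.5874 -0.0735  0.3749] toolz [-0.0707  0.0481 -0.9963] toolx [-0.981 -0.182  0.061] q [-0.2636 -0.0198  1.4527  0.0287  1.7895  2.702 ] sum 0.0809 dq [ 0.   -0.03  0.    0.    0.01  1.49]
```

Emit:
move_arm --pt "0 0 0.0 -0.025" --pt "0 0 0.0 -0.025" --pt "0 0 0 -0.025" --pt "0 0 0 -0.025" --pt "0 0 0 -0.025" --pt "0 0 0 -0.025" --pt "0 0 0 -0.025" --pt "0 0 0 -0.025" --pt "0 0 0 -0.025" --pt "0 0 0 -0.025"

```text
time: 41.0
position: [0.5797, -0.0712, 0.3914]
orientation: [-0.478, 0.878, 0.032, -0.013]
ft_force: [0.5, -0.2, -0.3]
width: 0.0853
```

```bash
python3 st.py
```

```text
t 41.0 pos [ 0.5797 -0.0712  0.3914] toolz [-0.0538  0.043  -0.9976] toolx [-0.543 -0.84  -0.007] q [-0.2629 -0.0502  1.4551  0.0282  1.7998  1.887 ] sum 0.0631 dq [-0.   -0.03  0.   -0.    0.01 -0.81]
```

Emit:
move_arm --pt "0 0 0.01 -0.01" --pt "0 0 0.01 0.01" --pt "0 0 0.01 -0.01" --pt "0 0 0.01 0.01" --pt "0 0 0.01 -0.01" --pt "0 0 0.01 0.01" --pt "0 0 0.01 -0.01" --pt "0 0 0.01 0.01" --pt "0 0 0.01 -0.01" --pt "0 0 0.01 0.01"

```text
time: 42.0
position: [0.5746, -0.0691, 0.3786]
orientation: [-0.48, 0.877, 0.028, -0.01]
ft_force: [1.0, -0.3, -0.1]
width: 0.0852
```

```bash
python3 st.py
```

```text
t 42.0 pos [ 0.5746 -0.0691  0.3786] toolz [-0.0448  0.0402 -0.9982] toolx [-0.54  -0.842 -0.01 ] q [-0.2615 -0.0689  1.4935  0.0278  1.7707  1.8837] sum 0.0537 dq [ 0.   -0.01  0.04  0.   -0.03  0.34]
```

Emit:
move_arm --pt "-0.05 -0.08 -0.01 0" --pt "-0.05 -0.08 -0.01 0" --pt "-0.05 -0.08 -0.01 0" --pt "-0.05 -0.08 -0.01 0" --pt "-0.05 -0.08 -0.01 0" --pt "0 0 0 -0.01" --pt "0 0 0 0.01" --pt "0 0 0 -0.01" --pt "0 0 0 0.01" --pt "0 0 0 -0.01"

```text
time: 43.0
position: [0.6702, -0.0696, 0.3867]
orientation: [-0.496, 0.868, 0.028, -0.009]
ft_force: [0.4, 0.4, -0.6]
width: 0.0854
```

```bash
python3 st.py
```

```text
t 43.0 pos [ 0.6702 -0.0696  0.3867] toolz [-0.044   0.0397 -0.9982] toolx [-0.509 -0.861 -0.012] q [-0.2258  0.1553  1.2494  0.0296  1.7887  1.8839] sum 0.0517 dq [ 0.   -0.01  0.   -0.    0.   -0.34]
```

Emit:
move_arm --pt "0.03 0.1 0.08 0" --pt "0.03 0.15 0.1 0" --pt "0.03 0.15 0.1 0" --pt "0.03 0.15 0.1 0" --pt "0.03 0.15 0.1 0" --pt "0.03 0.15 0.1 0" --pt "0.03 0.15 0.06 0" --pt "0.02 0.09 0 0" --pt "0 0 0 0" --pt "0 0 0 0"

```text
time: 44.0
position: [0.444, 0.0088, 0.2666]
orientation: [-0.498, 0.867, 0.026, -0.007]
ft_force: [0.8, 0.0, -0.5]
width: 0.0854
```

```bash
python3 w.py yellow 26
```

```text
t 44.0 pos [0.444  0.0088 0.2666] toolz [-0.0393  0.0385 -0.9985] toolx [-0.505 -0.863 -0.013] q [-0.168 -0.391  1.946  0.031  1.631  1.933] ft [ 0.82  0.   -0.49]
knob n 908 top c [0.4541 0.0036 0.1299] mean [0.455  0.0031 0.1306]
disc ext [[0.393, -0.2523, 0.0903], [0.4941, 0.0428, 0.1039]] z med 0.1012
to knob, tool frame /0.2: [ 0.0078 -0.0999  0.804 ]
```

Emit:
move_arm --pt "0.001 -0.017 0.12 0" --pt "0.001 -0.017 0.14 0" --pt "0.001 -0.017 0.14 0" --pt "0.001 -0.017 0.14 0" --pt "0.001 -0.017 0.1 0" --pt "0 -0.015 0.04 0" --pt "0 0 0 0" --pt "0 0 0 0"

```text
time: 44.85
position: [0.4661, -0.0007, 0.1314]
orientation: [-0.497, 0.868, 0.023, -0.003]
ft_force: [0.2, 0.1, -0.1]
width: 0.0856
```

```bash
python3 w.py yellow 27
```

```text
t 44.85 pos [ 0.4661 -0.0007  0.1314] toolz [-0.0287  0.0365 -0.9989] toolx [-0.506 -0.862 -0.017] q [-0.18  -0.235  2.054  0.031  1.358  1.914] ft [ 0.22  0.13 -0.1 ]
knob n 2968 top c [0.4549 0.0032 0.1303] mean [0.4559 0.0026 0.1306]
disc ext [[0.4153, -0.0363, 0.0962], [0.4948, 0.0427, 0.1076]] z med 0.1013
to knob, tool frame /0.2: [0.0138 0.0523 0.1341]
```

Emit:
move_arm --pt "0.005 0.016 0.02 0" --pt "0.005 0.016 0.03 0" --pt "0.004 0.014 0.03 0" --pt "0 0.006 0.03 0" --pt "0 0 0.015 0" --pt "0 0 0 0" --pt "0 0 0 0"

```text
time: 45.6
position: [0.456, 0.0033, 0.1083]
orientation: [-0.497, 0.867, 0.021, -0.001]
ft_force: [1.0, -0.2, 0.3]
width: 0.0848
```

```bash
python3 w.py yellow 28
```

```text
t 45.6 pos [0.456  0.0033 0.1083] toolz [-0.0221  0.0353 -0.9991] toolx [-0.506 -0.862 -0.019] q [-0.176 -0.241  2.099  0.032  1.312  1.917] ft [ 0.97 -0.18  0.25]
knob n 4134 top c [0.4696 0.0437 0.1418] mean [0.4695 0.0438 0.1415]
disc ext [[0.4153, -0.0362, 0.0971], [0.4948, 0.0427, 0.1078]] z med 0.1013
to knob, tool frame /0.2: [-0.2085  0.0427  0.0221]
```

Emit:
move_arm --pt "0 0.004 0.008 0" --pt "0 0 0 0" --pt "0 0 0 0" --pt "0 0 0 0" --pt "0 0 0 0" --pt "0 0 0 0" --pt "0 0 0 0" --gripper 255

```text
time: 46.35
position: [0.4561, 0.0035, 0.1077]
orientation: [-0.497, 0.868, 0.02, -0.0]
ft_force: [-0.6, 0.9, -0.1]
width: 0.0237
```

Emit:
move_arm --pt "0 0 -0.03 0" --pt "0 0 -0.06 0" --pt "0 0 -0.12 0" --pt "0 0 -0.15 0" --pt "0 0 -0.15 0" --pt "0 0 -0.1 0" --pt "0 0 0 0"

```text
time: 47.05
position: [0.4571, -0.0007, 0.2358]
orientation: [-0.497, 0.867, 0.021, -0.001]
ft_force: [-0.8, -0.2, -1.4]
width: 0.0231
```

```bash
python3 w2.py .4115 -.2742 29; python3 st.py
```

```text
t 47.05 pos [ 0.4571 -0.0007  0.2358] toolz [-0.0232  0.0354 -0.9991] lid origin [4.566e-01 2.000e-04 2.113e-01] q [-0.18 -0.35  1.97  0.03  1.55  1.92]
to seated, tool frame/0.2 [ 1.3091 -0.5229  0.5976]
t 47.1 pos [ 0.4565 -0.0006  0.2342] toolz [-0.0254  0.0358 -0.999 ] toolx [-0.506 -0.862 -0.018] q [-0.1835 -0.3516  1.9705  0.0306  1.5542  1.9166] sum 0.0315 dq [-0.    0.03  0.05 -0.   -0.01 -0.  ]
```

View pics/w29.png

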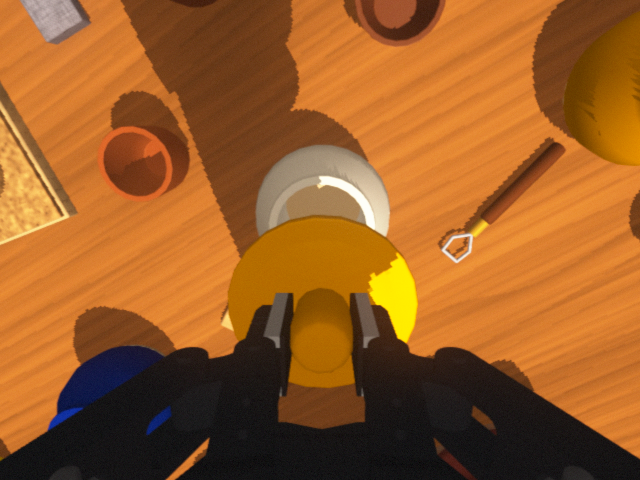

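Emit:
move_arm --pt "0.1 -0.04 -0.01 0" --pt "0.15 -0.06 -0.01 0" --pt "0.15 -0.06 -0.01 0" --pt "0.15 -0.06 -0.01 0" --pt "0.15 -0.06 -0.01 0" --pt "0.15 -0.06 -0.01 0" --pt "0.15 -0.06 -0.01 0" --pt "0.15 -0.06 0 0" --pt "0.1 -0.04 0 0" --pt "0 0 0 0"

```text
time: 48.1
position: [0.4082, -0.2721, 0.2215]
orientation: [-0.498, 0.866, 0.033, -0.007]
ft_force: [-0.7, 0.2, -0.7]
width: 0.023
```

```bash
python3 w2.py .4115 -.2742 30
```

```text
t 48.1 pos [ 0.4082 -0.2721  0.2215] toolz [-0.046   0.0499 -0.9977] lid origin [ 0.4071 -0.2709  0.197 ] q [-0.74 -0.22  1.89  0.01  1.54  1.35]
to seated, tool frame/0.2 [ 0.0146 -0.0643  0.567 ]
```

View pics/w30.png

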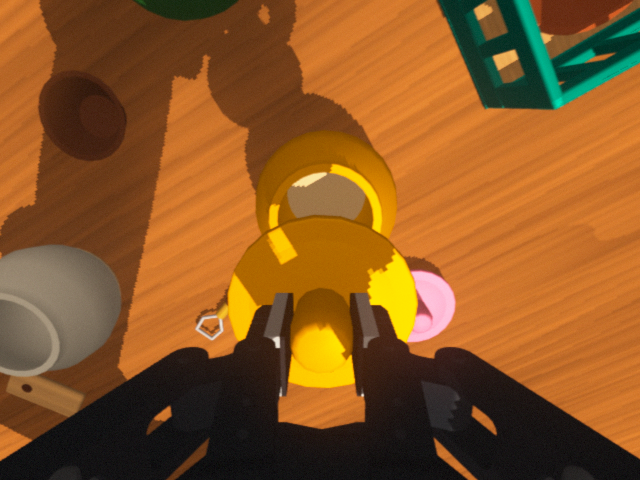

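Emit:
move_arm --pt "0.003 -0.012 0.08 0" --pt "0.003 -0.012 0.1 0" --pt "0.003 -0.012 0.1 0" --pt "0.003 -0.012 0.08 0" --pt "0 -0.01 0.05 0" --pt "0 0 0 0" --pt "0 0 0 0"

```text
time: 48.85
position: [0.4122, -0.2657, 0.1267]
orientation: [-0.502, 0.864, 0.039, -0.008]
ft_force: [0.4, 0.3, -2.0]
width: 0.023
```

```bash
python3 w2.py .4115 -.2742 31
```

```text
t 48.85 pos [ 0.4122 -0.2657  0.1267] toolz [-0.0525  0.0586 -0.9969] lid origin [ 0.4109 -0.2643  0.1023] q [-0.73 -0.13  1.97  0.01  1.38  1.36]
to seated, tool frame/0.2 [ 0.044 -0.034  0.093]
```

Emit:
move_arm --pt "0.013 -0.01 0.0 0" --pt "0.013 -0.01 0.01 0" --pt "0.012 -0.009 0.02 0" --pt "0.006 -0.005 0.02 0" --pt "0 0 0.01 0" --pt "0 0 0 0" --pt "0 0 0 0"

```text
time: 49.6
position: [0.4148, -0.2787, 0.1162]
orientation: [-0.502, 0.864, 0.036, -0.007]
ft_force: [-0.0, 0.1, -1.3]
width: 0.0232
```

```bash
python3 w2.py .4115 -.2742 32
```

```text
t 49.6 pos [ 0.4148 -0.2787  0.1162] toolz [-0.048   0.0545 -0.9974] lid origin [ 0.4136 -0.2774  0.0918] q [-0.74 -0.1   1.96  0.01  1.35  1.34]
to seated, tool frame/0.2 [-0.0075  0.0139  0.0453]
```

Emit:
move_arm --pt "-0.004 0.006 0.014 0" --pt "-0.003 0.006 0.012 0" --pt "0 0 0.01 0" --pt "0 0 0.006 0" --pt "0 0 0 0"

```text
time: 50.15
position: [0.4131, -0.2756, 0.1085]
orientation: [-0.502, 0.864, 0.035, -0.007]
ft_force: [-1.0, 0.6, 0.0]
width: 0.023
```

```bash
python3 w2.py .4115 -.2742 33
```

```text
t 50.15 pos [ 0.4131 -0.2756  0.1085] toolz [-0.0475  0.0538 -0.9974] lid origin [ 0.4119 -0.2743  0.0841] q [-0.74 -0.1   1.98  0.01  1.34  1.34]
to seated, tool frame/0.2 [0.0007 0.0018 0.0056]
```

Emit:
move_arm --pt "0 0 0.008 0" --pt "0 0 0.006 0" --pt "0 0 0 0"

```text
time: 50.5
position: [0.4141, -0.2766, 0.1085]
orientation: [-0.502, 0.864, 0.034, -0.007]
ft_force: [1.1, 0.6, -1.3]
width: 0.0228
```

Emit:
move_arm --pt "0 0 0 0" --pt "0 0 0 0" --pt "0 0 0 0" --pt "0 0 0 0" --pt "0 0 0 0" --gripper 0

```text
time: 51.0
position: [0.4142, -0.2766, 0.1079]
orientation: [-0.502, 0.864, 0.033, -0.006]
ft_force: [-0.1, 0.4, 0.3]
width: 0.0851
```

Emit:
move_arm --pt "0 0 -0.05 0" --pt "0 0 -0.1 0" --pt "0 0 -0.15 0" --pt "0 0 -0.15 0" --pt "0 0 -0.1 0" --pt "0 0 0 0"

```text
time: 51.6
position: [0.419, -0.2822, 0.2236]
orientation: [-0.502, 0.864, 0.034, -0.007]
ft_force: [-0.1, 0.1, -0.4]
width: 0.0853
```

```bash
python3 w.py yellow 34
```

```text
t 51.6 pos [ 0.419  -0.2822  0.2236] toolz [-0.0454  0.0519 -0.9976] toolx [-0.496 -0.868 -0.023] q [-0.744 -0.187  1.855  0.007  1.542  1.344] ft [-0.09  0.1  -0.44]
knob n 1230 top c [ 0.4135 -0.2761  0.1302] mean [ 0.4136 -0.2768  0.1306]
disc ext [[0.3734, -0.3162, 0.0977], [0.4527, -0.2368, 0.1065]] z med 0.1014
to knob, tool frame /0.2: [ 0.0007 -0.      0.5946]
```

View pics/w34.png

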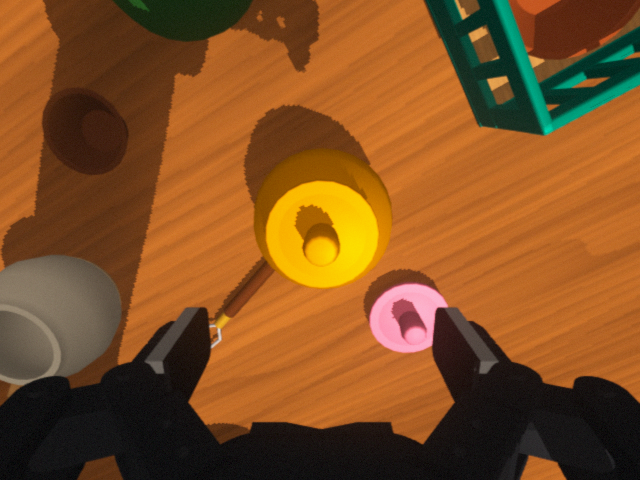

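Emit:
move_arm --pt "-0.12 0.015 -0.05 0" --pt "-0.19 0.025 -0.05 0" --pt "-0.19 0.025 -0.05 0" --pt "-0.19 0.025 -0.05 0" --pt "-0.19 0.025 -0.03 0" --pt "-0.19 0.025 -0.02 0" --pt "-0.19 0.025 -0.01 0" --pt "-0.19 0.025 0 0" --pt "-0.19 0.025 0 0" --pt "-0.19 0.025 0 0"

```text
time: 52.65
position: [0.5597, 0.0678, 0.2711]
orientation: [-0.497, 0.866, 0.044, -0.014]
ft_force: [0.7, -0.2, 1.1]
width: 0.085
```

```bash
python3 st.py
```

```text
t 52.65 pos [0.5597 0.0678 0.2711] toolz [-0.0681  0.0614 -0.9958] toolx [-0.505 -0.863 -0.019] q [-0.0408 -0.0719  1.6726  0.0586  1.6116  2.0589] sum 0.0707 dq [ 0.67  0.42 -0.39  0.04 -0.05  0.66]
```

Emit:
move_arm --pt "-0.18 0.025 -0.02 0" --pt "-0.18 0.025 -0.02 0" --pt "-0.18 0.025 -0.02 0" --pt "-0.18 0.025 -0.02 0" --pt "-0.18 0.025 0 0" --pt "-0.1 0 0 0" --pt "0 0 0 0" --pt "0 0 0 0"

```text
time: 53.45
position: [0.6368, 0.2643, 0.2744]
orientation: [-0.5, 0.865, 0.048, -0.026]
ft_force: [0.2, 0.7, -0.3]
width: 0.0854
```

```bash
sed -e 's/>.110)&(L\[:,2\]<.145/>.052)\&(L[:,2]<.08/; s/>.09)&(L\[:,2\]<.11/>.036)\&(L[:,2]<.046/; s/,.105\])/,.047])/' w.py > wb.py; python3 wb.py white 35; python3 st.py
```

```text
t 53.45 pos [0.6368 0.2643 0.2744] toolz [-0.0932  0.0566 -0.994 ] toolx [-0.499 -0.866 -0.002] q [0.254 0.225 1.355 0.078 1.637 2.35 ] ft [ 0.2   0.68 -0.34]
knob n 28212 top c [0.5916 0.2818 0.077 ] mean [0.5738 0.26   0.0774]
disc ext [[0.5129, 0.0063, 0.0382], [0.6897, 0.3202, 0.044]] z med 0.0405
to knob, tool frame /0.2: [0.0397 0.1146 1.1561]
t 53.5 pos [0.6366 0.264  0.2741] toolz [-0.0937  0.0568 -0.994 ] toolx [-0.5   -0.866 -0.002] q [0.2532 0.2245 1.3563 0.0787 1.6374 2.3496] sum 0.0766 dq [-0.01 -0.02  0.01 -0.    0.   -0.  ]
```

View pics/w35.png

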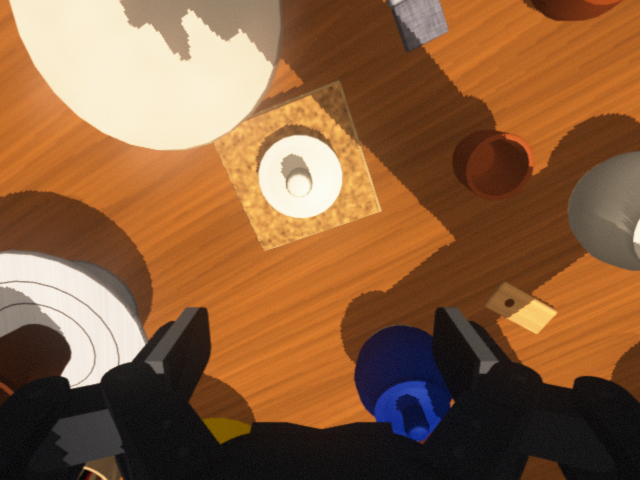

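Emit:
move_arm --pt "0 0 -0.2 0" --pt "0 0 -0.2 0" --pt "0 0 -0.2 0" --pt "0 0 0 0.01" --pt "0 0 0 -0.01" --pt "0 0 0 0.01" --pt "0 0 0 -0.01" --pt "0 0 0 0.01" --pt "0 0 0 -0.01" --pt "0 0 0 0.01"

```text
time: 54.5
position: [0.6442, 0.2425, 0.3937]
orientation: [-0.478, 0.876, 0.048, -0.032]
ft_force: [-0.9, -0.3, -0.8]
width: 0.0856
```

```bash
sed -i "s/^s=state.*/&\nif 1: pass/; s/;near=.*/;near=np.hypot(L[:,0]-.65,L[:,1]-.281)<.06;L=L[near]/" wb.py; python3 wb.py white 36; python3 st.py
```

```text
t 54.5 pos [0.6442 0.2425 0.3937] toolz [-0.1019  0.0532 -0.9934] toolx [-0.54  -0.841  0.01 ] q [0.222 0.21  1.178 0.077 1.84  2.381] ft [-0.92 -0.32 -0.76]
knob n 277 top c [0.6496 0.2809 0.0697] mean [0.6499 0.2805 0.0699]
disc ext [[0.611, 0.2412, 0.0378], [0.6897, 0.3201, 0.0432]] z med 0.0405
to knob, tool frame /0.2: [-0.1941 -0.1181  1.7293]
t 54.55 pos [0.6442 0.2423 0.3937] toolz [-0.1019  0.053  -0.9934] toolx [-0.542 -0.84   0.011] q [0.2215 0.2104 1.1783 0.0769 1.8402 2.3829] sum 0.0873 dq [ 0.    0.   -0.01  0.   -0.   -0.05]
```

Emit:
move_arm --pt "0 0 0 0.02" --pt "0 0 0 -0.02" --pt "0 0 0 0.02" --pt "0 0 0 -0.02" --pt "0 0 0 0.02" --pt "0 0 0 -0.02"

```text
time: 55.15
position: [0.6422, 0.2351, 0.3923]
orientation: [-0.474, 0.878, 0.048, -0.034]
ft_force: [-0.7, -0.4, -0.8]
width: 0.0855
```

```bash
python3 st.py
```

```text
t 55.15 pos [0.6422 0.2351 0.3923] toolz [-0.1046  0.0521 -0.9931] toolx [-0.548 -0.837  0.014] q [0.2121 0.2021 1.1901 0.0757 1.8402 2.38  ] sum 0.0909 dq [-0.02 -0.01  0.02 -0.    0.   -0.69]
```

```bash
cat > to.py <<'E'
import sys
from h import *
s=state();R=Ro.from_quat(s['orientation']).as_matrix()
t=np.array(list(map(float,sys.argv[1:4])))
print('pos',s['position'].round(4),'toolz',R[:,2].round(4),'toolx',R[:,0].round(3),'move/0.2',(R.T@(t-s['position'])/.2).round(4))
E
python3 to.py .6499 .2807 .12
```

```text
pos [0.6422 0.2351 0.3923] toolz [-0.1046  0.0521 -0.9931] toolx [-0.548 -0.837  0.014] move/0.2 [-0.2308 -0.0655  1.3598]
```

Emit:
move_arm --pt "0 0 0 0" --pt "-0.03 -0.01 0.15 0" --pt "-0.04 -0.01 0.2 0" --pt "-0.04 -0.01 0.2 0" --pt "-0.04 -0.01 0.2 0" --pt "-0.04 -0.01 0.2 0" --pt "-0.03 -0.01 0.2 0" --pt "0 0 0.1 0" --pt "0 0 0 0" --pt "0 0 0 0"

```text
time: 56.15
position: [0.6507, 0.2719, 0.1361]
orientation: [-0.467, 0.882, 0.046, -0.032]
ft_force: [0.8, -0.3, 0.5]
width: 0.0855
```

```bash
python3 wb.py white 37; python3 to.py .6499 .2807 .065
```

```text
t 56.15 pos [0.6507 0.2719 0.1361] toolz [-0.0995  0.0521 -0.9937] toolx [-0.562 -0.827  0.013] q [0.26  0.352 1.436 0.077 1.438 2.415] ft [ 0.82 -0.27  0.54]
knob n 1055 top c [0.6498 0.2807 0.0695] mean [0.6506 0.2801 0.0699]
disc ext [[0.6111, 0.2414, 0.0385], [0.6898, 0.32, 0.0427]] z med 0.0404
to knob, tool frame /0.2: [-0.0395 -0.0213  0.4454]
pos [0.6508 0.2719 0.1363] toolz [-0.0993  0.0521 -0.9937] toolx [-0.562 -0.827  0.013] move/0.2 [-0.0384 -0.0112  0.3572]
```

Emit:
move_arm --pt "-0.008 -0.003 0.08 0" --pt "-0.01 -0.003 0.1 0" --pt "-0.01 -0.003 0.08 0" --pt "-0.01 -0.003 0.06 0" --pt "0 0 0.03 0" --pt "0 0 0 0" --pt "0 0 0 0"

```text
time: 56.9
position: [0.6557, 0.2815, 0.0704]
orientation: [-0.467, 0.883, 0.045, -0.025]
ft_force: [0.1, -0.1, 1.1]
width: 0.0854
```

```bash
python3 to.py .6492 .2810 .049
```

```text
pos [0.6557 0.2815 0.0704] toolz [-0.0856  0.0559 -0.9948] toolx [-0.563 -0.826  0.002] move/0.2 [0.0204 0.0143 0.1091]
```

Emit:
move_arm --pt "0.007 0.005 0.03 0" --pt "0.007 0.005 0.03 0" --pt "0.005 0.004 0.025 0" --pt "0 0 0.02 0" --pt "0 0 0 0" --pt "0 0 0 0"

```text
time: 57.5
position: [0.65, 0.2813, 0.05]
orientation: [-0.467, 0.883, 0.044, -0.023]
ft_force: [-0.2, 0.2, -1.2]
width: 0.0856
```

```bash
python3 to.py .6492 .2810 .049
```

```text
pos [0.65   0.2813 0.05  ] toolz [-0.0827  0.0566 -0.995 ] toolx [-0.563 -0.826 -0.   ] move/0.2 [0.0034 0.0018 0.0054]
```

Emit:
move_arm --pt "0.003 0 0.012 0" --pt "0 0 0 0" --pt "0 0 0 0" --pt "0 0 0 0" --pt "0 0 0 0" --pt "0 0 0 0" --pt "0 0 0 0" --gripper 255

```text
time: 58.2
position: [0.6501, 0.281, 0.0483]
orientation: [-0.467, 0.883, 0.044, -0.023]
ft_force: [0.4, -0.5, 0.0]
width: 0.0232
```

```bash
python3 st.py
```

```text
t 58.2 pos [0.6501 0.281  0.0483] toolz [-0.0811  0.057  -0.9951] toolx [-0.564 -0.826 -0.001] q [0.2726 0.4331 1.4869 0.0801 1.2854 2.4169] sum 0.0638 dq [ 0. -0. -0. -0.  0.  0.]
```

Emit:
move_arm --pt "0 0 -0.03 0" --pt "0 0 -0.06 0" --pt "0 0 -0.12 0" --pt "0 0 -0.18 0" --pt "0 0 -0.2 0" --pt "0 0 -0.2 0" --pt "0 0 -0.12 0" --pt "0 0 0 0" --pt "0 0 0 0"

```text
time: 59.1
position: [0.6642, 0.2694, 0.2388]
orientation: [-0.467, 0.883, 0.044, -0.024]
ft_force: [0.1, -1.2, -3.2]
width: 0.0228
```

```bash
python3 w2.py .4535 .0035 38; python3 st.py; python3 - <<'E'
from j import *
p,d=read_camera('scene');cv2.imwrite('pics/s38.png',p[:,:,::-1])
E
```

```text
t 59.1 pos [0.6642 0.2694 0.2388] toolz [-0.0834  0.0556 -0.995 ] lid origin [0.6622 0.2708 0.2145] q [0.25 0.3  1.33 0.07 1.58 2.42]
to seated, tool frame/0.2 [1.6913 0.0422 0.6668]
t 59.15 pos [0.6643 0.2695 0.2389] toolz [-0.0833  0.0556 -0.995 ] toolx [-0.563 -0.826  0.001] q [0.2524 0.2984 1.3266 0.0747 1.5836 2.4203] sum 0.067 dq [ 0.    0.01  0.02  0.   -0.    0.  ]
```

View pics/s38.png

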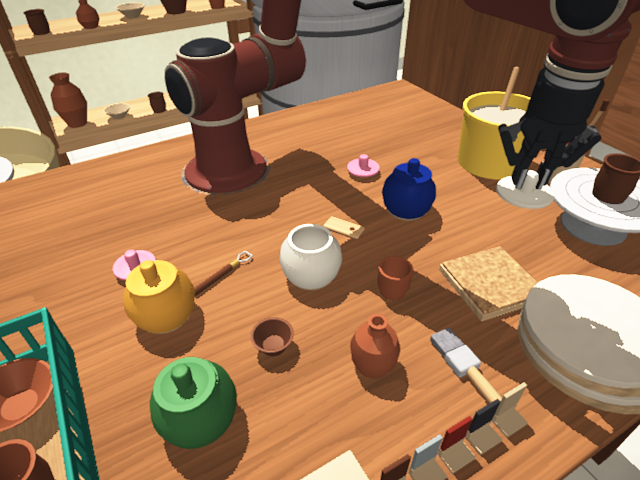

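Emit:
move_arm --pt "0.08 0.002 0 0" --pt "0.13 0.003 0 0" --pt "0.13 0.003 0 0" --pt "0.13 0.003 0 0" --pt "0.13 0.003 0 0" --pt "0.13 0.003 0 0" --pt "0.13 0.003 0 0" --pt "0.13 0.003 0 0" --pt "0.08 0.002 0 0" --pt "0 0 0 0"

```text
time: 60.2
position: [0.5216, 0.0894, 0.2125]
orientation: [-0.467, 0.882, 0.052, -0.045]
ft_force: [0.2, 0.3, -1.6]
width: 0.0228
```

```bash
python3 st.py; python3 w2.py .454 .0035 39
```

```text
t 60.2 pos [0.5216 0.0894 0.2125] toolz [-0.1284  0.0498 -0.9905] toolx [-0.56  -0.828  0.031] q [ 0.0023 -0.0817  1.782   0.0502  1.5701  2.1666] sum 0.1288 dq [ 0.01  0.02  0.02  0.02 -0.02  0.  ]
t 60.2 pos [0.5216 0.0894 0.2125] toolz [-0.1284  0.0498 -0.9905] lid origin [0.5184 0.0906 0.1882] q [ 0.   -0.08  1.78  0.05  1.57  2.17]
to seated, tool frame/0.2 [ 0.5248 -0.0503  0.5408]
```

Emit:
move_arm --pt "0 0 -0.1 0" --pt "0 0 -0.15 0" --pt "0 0 -0.15 0" --pt "0 0 -0.1 0" --pt "0 0 0 0" --pt "0 0 0 0"

```text
time: 60.85
position: [0.5343, 0.0892, 0.3048]
orientation: [-0.469, 0.88, 0.057, -0.051]
ft_force: [0.3, 0.6, -1.6]
width: 0.0232
```

```bash
python3 st.py; python3 w2.py .454 .0035 40
```

```text
t 60.85 pos [0.5343 0.0892 0.3048] toolz [-0.1434  0.0521 -0.9883] toolx [-0.556 -0.831  0.037] q [ 8.0000e-04 -8.8000e-02  1.6360e+00  5.2900e-02  1.7374e+00  2.1690e+00] sum 0.1438 dq [ 0.01  0.01 -0.02  0.   -0.    0.  ]
t 60.85 pos [0.5343 0.0892 0.3048] toolz [-0.1434  0.0521 -0.9883] lid origin [0.5308 0.0905 0.2806] q [ 0.   -0.09  1.64  0.05  1.74  2.17]
to seated, tool frame/0.2 [ 0.5382 -0.0728  1.0087]
```

Emit:
move_arm --pt "0.04 -0.004 0.08 0" --pt "0.07 -0.008 0.12 0" --pt "0.07 -0.008 0.12 0" --pt "0.07 -0.008 0.12 0" --pt "0.07 -0.008 0.12 0" --pt "0.07 -0.008 0.1 0" --pt "0.07 -0.008 0.06 0" --pt "0.05 -0.004 0 0" --pt "0 0 0 0" --pt "0 0 0 0"

```text
time: 61.9
position: [0.4543, 0.0072, 0.1432]
orientation: [-0.47, 0.878, 0.065, -0.06]
ft_force: [-0.3, -0.8, -1.4]
width: 0.0229
```

```bash
python3 st.py; python3 w2.py .454 .0035 41
```

```text
t 61.9 pos [0.4543 0.0072 0.1432] toolz [-0.1667  0.0566 -0.9844] toolx [-0.551 -0.833  0.046] q [-0.1658 -0.1732  1.987   0.0283  1.5025  1.9893] sum 0.1748 dq [-0. -0. -0.  0.  0. -0.]
t 61.9 pos [0.4543 0.0072 0.1432] toolz [-0.1667  0.0566 -0.9844] lid origin [0.4502 0.0086 0.1191] q [-0.17 -0.17  1.99  0.03  1.5   1.99]
to seated, tool frame/0.2 [ 0.0027 -0.0601  0.1731]
```

View pics/w41.png

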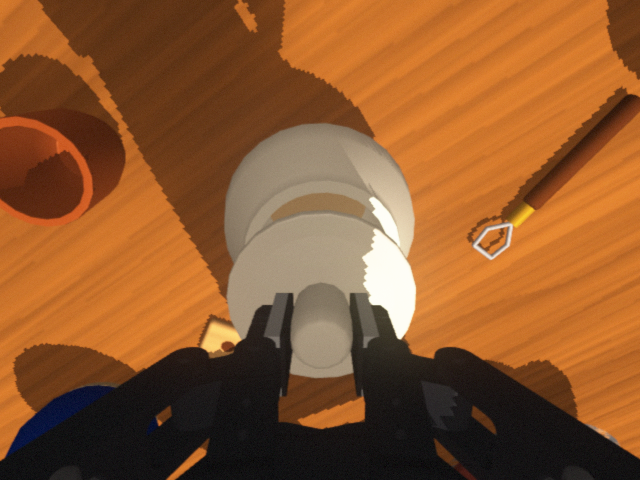

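Emit:
move_arm --pt "0 0 0 0" --pt "0 0 0 0.005" --pt "0 0 0 -0.005" --pt "0 0 0 0.005" --pt "0 0 0 -0.005" --pt "0 0 0 0.005" --pt "0 0 0 -0.005" --pt "0 0 0 0.005" --pt "0 0 0 -0.005" --pt "0 0 0 0.005"

```text
time: 62.95
position: [0.4574, 0.0082, 0.1465]
orientation: [-0.464, 0.882, 0.062, -0.058]
ft_force: [-0.1, 0.5, -2.4]
width: 0.0227
```

```bash
python3 st.py; python3 to.py .454 .0035 .13
```

```text
t 62.95 pos [0.4574 0.0082 0.1465] toolz [-0.1606  0.0556 -0.9855] toolx [-0.563 -0.825  0.045] q [-0.1628 -0.1735  1.981   0.0289  1.5025  2.0064] sum 0.1684 dq [ 0.    0.    0.   -0.   -0.    0.17]
pos [0.4574 0.0082 0.1465] toolz [-0.1606  0.0556 -0.9855] toolx [-0.563 -0.825  0.045] move/0.2 [ 0.0255 -0.013   0.0828]
```

Emit:
move_arm --pt "0 -0.04 -0.08 0" --pt "-0.01 -0.1 -0.1 0" --pt "-0.01 -0.13 -0.12 0" --pt "-0.01 -0.15 -0.12 0" --pt "-0.01 -0.15 -0.1 0" --pt "-0.01 -0.12 -0.08 0" --pt "0 0 0 0" --pt "0 0 0 0"

```text
time: 63.75
position: [0.5973, -0.0703, 0.2414]
orientation: [-0.462, 0.883, 0.064, -0.061]
ft_force: [-0.0, 0.1, -1.6]
width: 0.0227
```

```bash
python3 st.py
```

```text
t 63.75 pos [ 0.5973 -0.0703  0.2414] toolz [-0.1658  0.0567 -0.9845] toolx [-0.566 -0.823  0.048] q [-0.2476  0.106   1.547   0.0144  1.6642  1.9299] sum 0.1755 dq [-0.01  0.01 -0.03 -0.   -0.01  0.  ]
```

Now raise and burn with tiny rows.

Emit:
move_arm --pt "0 0 -0.12 0" --pt "0 0 -0.18 0" --pt "0 0 -0.18 0" --pt "0 0 -0.12 0" --pt "0 0 0 0" --pt "0 0 0 0" --pt "0 0 0 0.01" --pt "0 0 0 -0.01" --pt "0 0 0 0.01" --pt "0 0 0 -0.01"

```text
time: 64.75
position: [0.6066, -0.0712, 0.3449]
orientation: [-0.462, 0.881, 0.074, -0.072]
ft_force: [0.0, -0.3, -2.4]
width: 0.0232
```

```bash
python3 st.py
```

```text
t 64.75 pos [ 0.6066 -0.0712  0.3449] toolz [-0.1948  0.064  -0.9788] toolx [-0.563 -0.824  0.058] q [-0.2455  0.1105  1.3749  0.0154  1.8621  1.9333] sum 0.2059 dq [ 0.   -0.    0.05  0.   -0.01 -0.34]
```

Emit:
move_arm --pt "0 0 0 0.04" --pt "0 0 0 0.04" --pt "0 0 0 0.04" --pt "0 0 0 0.04" --pt "0 0 0 0.04" --pt "0 0 0 -0.04" --pt "0 0 0 -0.04" --pt "0 0 0 -0.04" --pt "0 0 0 -0.04" --pt "0 0 0 -0.04"

```text
time: 65.75
position: [0.5924, -0.0654, 0.3142]
orientation: [-0.46, 0.879, 0.089, -0.089]
ft_force: [0.6, 0.2, -0.8]
width: 0.0231
```

```bash
python3 st.py
```

```text
t 65.75 pos [ 0.5924 -0.0654  0.3142] toolz [-0.238   0.0746 -0.9684] toolx [-0.561 -0.824  0.074] q [-0.242   0.1124  1.4275  0.016   1.8533  1.9381] sum 0.2516 dq [ 0.    0.    0.05 -0.   -0.01 -1.3 ]
```

Emit:
move_arm --pt "0 0 0 0"

```text
time: 65.85
position: [0.591, -0.0648, 0.3115]
orientation: [-0.46, 0.879, 0.09, -0.09]
ft_force: [0.4, 0.9, -1.5]
width: 0.0229
```

```bash
cat > dq.py <<'E'
from bench import state
import time
s=state();d=s['dq'];print('sumdq',round(d[1]+d[2]+d[4],4),'dq',d.round(3),'sum',round(s['q'][1]+s['q'][2]+s['q'][4]-3.14159,4),s['position'].round(3))
E
python3 dq.py
```

```text
sumdq 0.0366 dq [ 0.002  0.001  0.042 -0.001 -0.006  0.037] sum 0.2558 [ 0.591 -0.065  0.311]
```

Emit:
move_arm --pt "0 0 0 0"

```text
time: 65.95
position: [0.59, -0.0644, 0.3095]
orientation: [-0.459, 0.879, 0.091, -0.092]
ft_force: [-0.3, -1.1, -2.0]
width: 0.0231
```

```bash
python3 dq.py
```

```text
sumdq 0.0273 dq [ 0.001  0.003  0.031  0.    -0.006  0.   ] sum 0.2589 [ 0.59  -0.064  0.309]
```

Emit:
move_arm --pt "0 0 -0.05 0"

```text
time: 66.05
position: [0.5912, -0.0648, 0.3166]
orientation: [-0.458, 0.879, 0.093, -0.094]
ft_force: [-0.4, -0.5, -2.2]
width: 0.0232
```

```bash
python3 dq.py
```

```text
sumdq -0.0095 dq [-0.002  0.028 -0.206  0.001  0.169  0.022] sum 0.2641 [ 0.591 -0.065  0.317]
```

Emit:
move_arm --pt "0 0 0 0"

```text
time: 66.15
position: [0.5917, -0.0649, 0.3181]
orientation: [-0.457, 0.88, 0.092, -0.093]
ft_force: [0.4, 0.1, -0.7]
width: 0.0233
```

```bash
python3 dq.py
```

```text
sumdq 0.0416 dq [ 0.003  0.008  0.042 -0.001 -0.008  0.012] sum 0.2619 [ 0.592 -0.065  0.318]
```

Emit:
move_arm --pt "0 0 0.12 0" --pt "0 0 0.2 0" --pt "0 0 0.15 0" --pt "0 0 0 0" --pt "0 0 0 0.01" --pt "0 0 0 -0.01" --pt "0 0 0 0.01" --pt "0 0 0 -0.01"

```text
time: 66.95
position: [0.5727, -0.0589, 0.2338]
orientation: [-0.457, 0.881, 0.087, -0.088]
ft_force: [0.9, 1.1, -2.3]
width: 0.023
```

```bash
python3 dq.py
```

```text
sumdq -0.0295 dq [-0.002 -0.007 -0.033  0.     0.011 -0.355] sum 0.2477 [ 0.573 -0.059  0.234]
```

Works: tilt now falling at 0.03 rad/s. Burn on.

Emit:
move_arm --pt "0 0 0 0.01" --pt "0 0 0 -0.01" --pt "0 0 0 0.01" --pt "0 0 0 -0.01" --pt "0 0 0 0.01" --pt "0 0 0 -0.01" --pt "0 0 0 0.01" --pt "0 0 0 -0.01" --pt "0 0 0 0.01" --pt "0 0 0 -0.01"

```text
time: 67.95
position: [0.5809, -0.0611, 0.2498]
orientation: [-0.454, 0.884, 0.079, -0.079]
ft_force: [0.2, 1.0, -1.6]
width: 0.023
```

```bash
python3 dq.py
```

```text
sumdq -0.0216 dq [-0.001 -0.004 -0.024 -0.001  0.006 -0.33 ] sum 0.2247 [ 0.581 -0.061  0.25 ]
```

Emit:
move_arm --pt "0 -0.12 0.08 0" --pt "0 -0.18 0.12 0" --pt "0 -0.18 0.12 0" --pt "0 0 0 0" --pt "0 0 0 0.01" --pt "0 0 0 -0.01" --pt "0 0 0 0.01" --pt "0 0 0 -0.01" --pt "0 0 0 0.01" --pt "0 0 0 -0.01"

```text
time: 68.95
position: [0.6531, -0.1143, 0.1816]
orientation: [-0.455, 0.885, 0.072, -0.071]
ft_force: [-0.2, 0.5, -0.8]
width: 0.0229
```

```bash
python3 dq.py
```

```text
sumdq -0.0227 dq [ 0.004 -0.02  -0.011  0.     0.008 -0.338] sum 0.2026 [ 0.653 -0.114  0.182]
```

Emit:
move_arm --pt "0 0 0 0.01" --pt "0 0 0 -0.01" --pt "0 0 0 0.01" --pt "0 0 0 -0.01" --pt "0 0 0 0.01" --pt "0 0 0 -0.01" --pt "0 0 0 0.01" --pt "0 0 0 -0.01" --pt "0 0 0 0.01" --pt "0 0 0 -0.01"

```text
time: 69.95
position: [0.6565, -0.1121, 0.1986]
orientation: [-0.452, 0.887, 0.065, -0.063]
ft_force: [-0.3, -0.1, -1.8]
width: 0.0228
```

```bash
python3 dq.py
```

```text
sumdq -0.0198 dq [ 0.003 -0.018 -0.008  0.003  0.006 -0.329] sum 0.182 [ 0.657 -0.112  0.199]
```

Emit:
move_arm --pt "0 0 0 0.01" --pt "0 0 0 -0.01" --pt "0 0 0 0.01" --pt "0 0 0 -0.01" --pt "0 0 0 0.01" --pt "0 0 0 -0.01" --pt "0 0 0 0.01" --pt "0 0 0 -0.01" --pt "0 0 0 0.01" --pt "0 0 0 -0.01"

```text
time: 70.95
position: [0.6593, -0.1097, 0.2155]
orientation: [-0.45, 0.889, 0.058, -0.056]
ft_force: [0.2, 0.4, -1.8]
width: 0.0232
```

```bash
python3 dq.py; python3 st.py
```

```text
sumdq -0.0197 dq [ 0.003 -0.019 -0.007  0.     0.007 -0.329] sum 0.1621 [ 0.659 -0.11   0.216]
t 70.95 pos [ 0.6593 -0.1097  0.2155] toolz [-0.1526  0.0533 -0.9868] toolx [-0.589 -0.807  0.048] q [-0.28    0.2663  1.4077  0.0091  1.6297  1.9251] sum 0.1621 dq [ 0.   -0.02 -0.01  0.    0.01 -0.33]
```

Emit:
move_arm --pt "0 -0.08 0.1 0" --pt "0 -0.12 0.15 0" --pt "0 0 0 0.01" --pt "0 0 0 -0.01" --pt "0 0 0 0.01" --pt "0 0 0 -0.01" --pt "0 0 0 0.01" --pt "0 0 0 -0.01" --pt "0 0 0 0.01" --pt "0 0 0 -0.01"

```text
time: 71.95
position: [0.6883, -0.1294, 0.1748]
orientation: [-0.45, 0.89, 0.051, -0.049]
ft_force: [-0.4, -0.4, -2.5]
width: 0.0227
```

```bash
python3 dq.py
```

```text
sumdq -0.0198 dq [ 0.002 -0.017 -0.005  0.003  0.003 -0.33 ] sum 0.1416 [ 0.688 -0.129  0.175]
```

Emit:
move_arm --pt "0 0 0 0.01" --pt "0 0 0 -0.01" --pt "0 0 0 0.01" --pt "0 0 0 -0.01" --pt "0 0 0 0.01" --pt "0 0 0 -0.01" --pt "0 0 0 0.01" --pt "0 0 0 -0.01" --pt "0 0 0 0.01" --pt "0 0 0 -0.01"

```text
time: 72.95
position: [0.6898, -0.1284, 0.183]
orientation: [-0.452, 0.889, 0.048, -0.045]
ft_force: [0.1, -0.6, -1.5]
width: 0.0227
```

Emit:
move_arm --pt "0 0 0 0.01" --pt "0 0 0 -0.01" --pt "0 0 0 0.01" --pt "0 0 0 -0.01" --pt "0 0 0 0.01" --pt "0 0 0 -0.01" --pt "0 0 0 0.01" --pt "0 0 0 -0.01" --pt "0 0 0 0.01" --pt "0 0 0 -0.01"

```text
time: 73.95
position: [0.69, -0.1282, 0.1844]
orientation: [-0.451, 0.89, 0.047, -0.044]
ft_force: [1.1, -0.5, -0.9]
width: 0.0228
```

Emit:
move_arm --pt "0 0 0 0.01" --pt "0 0 0 -0.01" --pt "0 0 0 0.01" --pt "0 0 0 -0.01" --pt "0 0 0 0.01" --pt "0 0 0 -0.01" --pt "0 0 0 0.01" --pt "0 0 0 -0.01" --pt "0 0 0 0.01" --pt "0 0 0 -0.01"

```text
time: 74.95
position: [0.69, -0.1281, 0.1846]
orientation: [-0.452, 0.89, 0.047, -0.044]
ft_force: [-0.2, 0.0, -1.5]
width: 0.0224
```

```bash
python3 dq.py; python3 st.py
```

```text
sumdq -0.0017 dq [ 0.     0.001 -0.     0.001 -0.002 -0.336] sum 0.1296 [ 0.69  -0.128  0.185]
t 74.95 pos [ 0.69   -0.1281  0.1846] toolz [-0.1216  0.0444 -0.9916] toolx [-0.588 -0.808  0.036] q [-0.2925  0.3412  1.3666  0.0074  1.5634  1.9089] sum 0.1296 dq [ 0.    0.   -0.    0.   -0.   -0.34]
```

Emit:
move_arm --pt "0 0 -0.15 0" --pt "0 0 -0.2 0" --pt "0 0 -0.2 0" --pt "0 0 -0.2 0" --pt "0 0 -0.15 0" --pt "0 0 0 0" --pt "0 0 0 0" --pt "0 0 0 0" --pt "0 0 0 0"

```text
time: 75.85
position: [0.7104, -0.1356, 0.3607]
orientation: [-0.448, 0.891, 0.051, -0.049]
ft_force: [-0.2, 0.3, -2.3]
width: 0.0226
```

```bash
python3 dq.py; python3 to.py .454 .0035 .22
```

```text
sumdq 0.0289 dq [ 0.     0.008  0.028  0.    -0.007  0.002] sum 0.1421 [ 0.71  -0.136  0.361]
pos [ 0.7104 -0.1356  0.3607] toolz [-0.1334  0.0479 -0.9899] toolx [-0.593 -0.804  0.041] move/0.2 [0.1726 1.3347 0.901 ]
```

Emit:
move_arm --pt "0.015 0.08 0.08 0" --pt "0.02 0.15 0.1 0" --pt "0.02 0.15 0.1 0" --pt "0.02 0.15 0.1 0" --pt "0.02 0.15 0.1 0" --pt "0.02 0.15 0.1 0" --pt "0.02 0.15 0.1 0" --pt "0.02 0.15 0.1 0" --pt "0.015 0.12 0.1 0" --pt "0 0.05 0.1 0"

```text
time: 76.85
position: [0.437, 0.0076, 0.1785]
orientation: [-0.446, 0.891, 0.061, -0.06]
ft_force: [-0.2, 0.3, -1.4]
width: 0.0233
```

```bash
python3 dq.py; python3 to.py .454 .0035 .16
```

```text
sumdq 0.0131 dq [ 0.104 -0.149  0.478  0.013 -0.316  0.099] sum 0.17 [0.437 0.008 0.178]
pos [0.437  0.0076 0.1785] toolz [-0.1621  0.055  -0.9852] toolx [-0.595 -0.802  0.053] move/0.2 [-0.0394 -0.0942  0.076 ]
```

Emit:
move_arm --pt "-0.01 -0.05 0 0" --pt "-0.01 -0.06 0.02 0" --pt "-0.01 -0.05 0.02 0" --pt "0 0 0 0" --pt "0 0 0 0.01" --pt "0 0 0 -0.01" --pt "0 0 0 0.01" --pt "0 0 0 -0.01"

```text
time: 77.65
position: [0.4608, -0.0063, 0.1564]
orientation: [-0.445, 0.891, 0.065, -0.066]
ft_force: [0.9, -0.3, -1.5]
width: 0.0232
```

```bash
python3 dq.py; python3 to.py .454 .0035 .16
```

```text
sumdq -0.0011 dq [-0.003  0.008 -0.012 -0.001  0.003 -0.339] sum 0.1849 [ 0.461 -0.006  0.156]
pos [ 0.4608 -0.0063  0.1564] toolz [-0.1761  0.0575 -0.9827] toolx [-0.595 -0.801  0.06 ] move/0.2 [-0.0181  0.059  -0.0088]
```

Emit:
move_arm --pt "-0.003 0.008 -0.04 0" --pt "-0.003 0.008 -0.06 0" --pt "-0.003 0.008 -0.08 0" --pt "-0.003 0.008 -0.08 0" --pt "-0.003 0.008 -0.08 0" --pt "-0.003 0.008 -0.08 0" --pt "0 0.008 -0.05 0" --pt "0 0 -0.02 0" --pt "0 0 0 0" --pt "0 0 0 0"

```text
time: 78.65
position: [0.4742, -0.0027, 0.266]
orientation: [-0.444, 0.892, 0.064, -0.064]
ft_force: [0.7, -0.3, -1.8]
width: 0.0231
```

```bash
python3 dq.py; python3 to.py .454 .0035 .16
```

```text
sumdq 0.0024 dq [-0.001  0.002  0.001 -0.    -0.    -0.001] sum 0.1797 [ 0.474 -0.003  0.266]
pos [ 0.4742 -0.0027  0.266 ] toolz [-0.1714  0.0569 -0.9836] toolx [-0.598 -0.799  0.058] move/0.2 [0.0049 0.0068 0.5404]
```

Emit:
move_arm --pt "0 0 0.2 0" --pt "0 0 0.22 0" --pt "0 0 0 0.01" --pt "0 0 0 -0.01" --pt "0 0 0 0.01" --pt "0 0 0 -0.01" --pt "0 0 0 0.01" --pt "0 0 0 -0.01"

```text
time: 79.45
position: [0.4532, 0.003, 0.1712]
orientation: [-0.443, 0.891, 0.069, -0.071]
ft_force: [-0.4, 0.0, -1.0]
width: 0.0233
```

```bash
python3 dq.py; python3 to.py .454 .0035 .16
```

```text
sumdq 0.0242 dq [ 0.     0.008  0.018 -0.001 -0.002 -0.341] sum 0.1959 [0.453 0.003 0.171]
pos [0.4532 0.003  0.1712] toolz [-0.1871  0.0596 -0.9805] toolx [-0.598 -0.799  0.066] move/0.2 [-0.0079 -0.0121  0.0541]
```

Emit:
move_arm --pt "0 0 0 0" --pt "0 0 0 0" --pt "-0.003 -0.006 0.04 0" --pt "-0.003 -0.006 0.05 0" --pt "-0.003 -0.006 0.05 0" --pt "0 -0.006 0.04 0" --pt "0 0 0.02 0" --pt "0 0 0 0" --pt "0 0 0 0"

```text
time: 80.35
position: [0.4472, 0.0045, 0.1233]
orientation: [-0.442, 0.891, 0.071, -0.074]
ft_force: [-0.1, -0.6, -0.8]
width: 0.0234
```

```bash
python3 dq.py; python3 to.py .4555 .0035 .115; python3 - <<'E'
from j import *
p,d=read_camera('scene');cv2.imwrite('pics/s50.png',cv2.resize(p[180:320,240:380,::-1],None,fx=4,fy=4))
E
```

```text
sumdq 0.0058 dq [-0.001  0.004  0.004  0.001 -0.002  0.001] sum 0.2037 [0.447 0.005 0.123]
pos [0.4472 0.0045 0.1233] toolz [-0.1946  0.0609 -0.979 ] toolx [-0.599 -0.798  0.069] move/0.2 [-0.0235 -0.0432  0.0324]
```

View pics/s50.png

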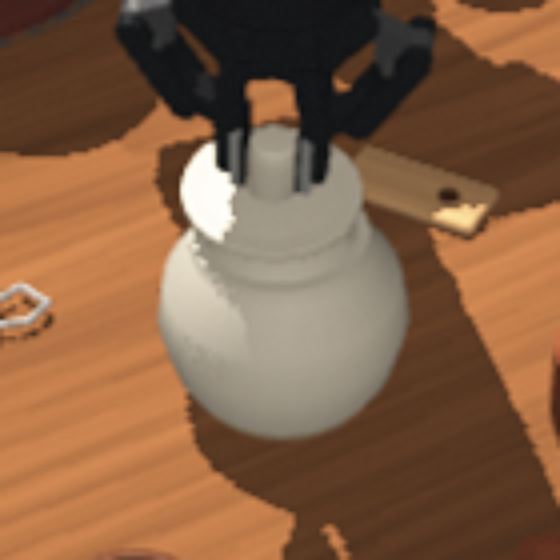

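Emit:
move_arm --pt "-0.006 -0.011 0 0" --pt "-0.006 -0.011 0 0" --pt "-0.006 -0.011 0.005 0" --pt "-0.005 -0.01 0.01 0" --pt "0 0 0 0" --pt "0 0 0 0"

```text
time: 81.0
position: [0.4585, 0.0028, 0.1197]
orientation: [-0.442, 0.891, 0.07, -0.073]
ft_force: [0.0, -1.2, -1.8]
width: 0.0228
```

```bash
python3 dq.py; python3 to.py .456 .0035 .115
```

```text
sumdq 0.0039 dq [ 0.001  0.006 -0.001 -0.    -0.001  0.   ] sum 0.2 [0.458 0.003 0.12 ]
pos [0.4585 0.0028 0.1197] toolz [-0.191   0.0603 -0.9797] toolx [-0.599 -0.798  0.068] move/0.2 [0.003  0.0071 0.0257]
```

Emit:
move_arm --pt "0 0 0.012 0" --pt "0 0 0.012 0" --pt "0 -0.003 0.01 0" --pt "0 0 0 0"

```text
time: 81.4
position: [0.4576, 0.0029, 0.1129]
orientation: [-0.442, 0.891, 0.07, -0.072]
ft_force: [-0.7, 0.0, 0.9]
width: 0.0227
```

Emit:
move_arm --pt "0 -0.002 0.012 0" --pt "0 -0.002 0.012 0" --pt "0 -0.002 0.012 0" --pt "0 0 0 0"

```text
time: 81.8
position: [0.461, 0.0026, 0.1128]
orientation: [-0.442, 0.892, 0.068, -0.069]
ft_force: [-0.3, -0.3, -1.8]
width: 0.0232
```

```bash
python3 dq.py; python3 to.py .456 .0035 .109
```

```text
sumdq -0.0158 dq [ 0.001 -0.009 -0.011  0.002  0.004  0.007] sum 0.1924 [0.461 0.003 0.113]
pos [0.461  0.0026 0.1128] toolz [-0.1834  0.0606 -0.9812] toolx [-0.599 -0.798  0.063] move/0.2 [0.0102 0.0187 0.0236]
```

Emit:
move_arm --pt "0.002 0.01 0.015 0" --pt "0.002 0.01 0.015 0" --pt "0.002 0.008 0.015 0" --pt "0 0.008 0.015 0" --pt "0 0.006 0.015 0" --pt "0 0.006 0.015 0"

```text
time: 82.4
position: [0.4606, 0.0036, 0.1107]
orientation: [-0.443, 0.893, 0.057, -0.06]
ft_force: [-2.5, -2.8, 12.6]
width: 0.0224
```

```bash
python3 dq.py; python3 to.py .456 .0035 .109;python3 - <<'E'
from j import *
p,d=read_camera('scene');jars(p,d);cv2.imwrite('pics/s51.png',cv2.resize(p[180:320,240:380,::-1],None,fx=4,fy=4))
E
```

```text
sumdq -0.0432 dq [ 0.009 -0.023  0.017 -0.011 -0.037  0.013] sum 0.1637 [0.461 0.004 0.111]
pos [0.4606 0.0036 0.1107] toolz [-0.1569  0.049  -0.9864] toolx [-0.601 -0.797  0.056] move/0.2 [0.0137 0.0161 0.0122]
blue 247 [0.3805 0.2955 0.0507] moved mm [ 0.5 -0.2]
white 366 [0.4527 0.0026 0.0513] moved mm [-0.2 -0.1]
yellow 489 [ 0.4091 -0.275   0.0513] moved mm [-0.6  0.1]
green 781 [ 0.6313 -0.2851  0.0509] moved mm [0.3 0. ]
```

View pics/s51.png

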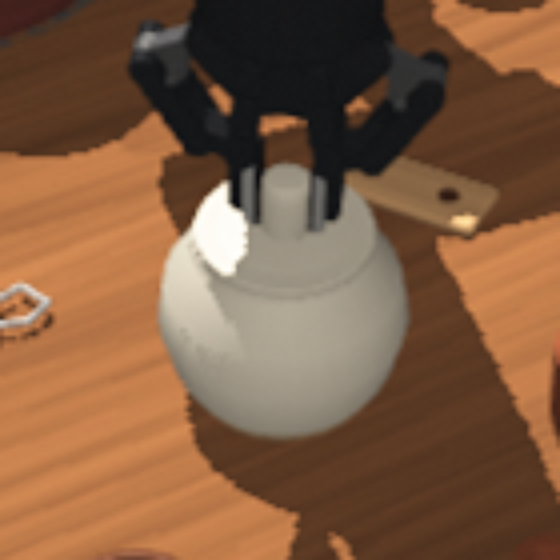

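Emit:
move_arm --pt "0.003 0.012 0.01 0" --pt "0.002 0.012 0.012 0" --pt "0.002 0.01 0.012 0" --pt "0 0 0.005 0"

```text
time: 82.85
position: [0.4596, 0.0043, 0.1107]
orientation: [-0.442, 0.894, 0.05, -0.053]
ft_force: [-2.7, -0.4, 4.7]
width: 0.0231
```

```bash
python3 dq.py; python3 to.py .456 .0035 .109;python3 - <<'E'
from j import *
p,d=read_camera('scene');jars(p,d);C=cloud('scene',d);m=mask(p,'white');m[:190]=0;m[310:]=0;m[:,:270]=0;m[:,350:]=0
L=C[m];L=L[(L[:,2]>.097)&(L[:,2]<.112)];A=np.c_[L[:,:2]-L[:,:2].mean(0),np.ones(len(L))]
print(len(L),np.linalg.lstsq(A,L[:,2],rcond=None)[0].round(4))
E
```

```text
sumdq -0.0146 dq [-0.002  0.001 -0.002  0.001 -0.014  0.001] sum 0.1448 [0.46  0.004 0.111]
pos [0.4596 0.0043 0.1107] toolz [-0.1392  0.0423 -0.9894] toolx [-0.603 -0.796  0.051] move/0.2 [0.0135 0.0106 0.0105]
blue 253 [0.3803 0.2954 0.0509] moved mm [ 0.3 -0.3]
white 366 [0.4529 0.0026 0.0511] moved mm [-0.  -0.1]
yellow 487 [ 0.4094 -0.2749  0.0511] moved mm [-0.3  0.2]
green 778 [ 0.6312 -0.285   0.0509] moved mm [0.2 0.1]
787 [-0.069  -0.0033  0.1023]
```

Emit:
move_arm --pt "0.002 0.008 0.015 0" --pt "0.002 0.008 0.02 0" --pt "0.002 0.008 0.02 0" --pt "0.002 0.008 0.02 0" --pt "0 0.006 0.015 0" --pt "0 0 0.005 0"

```text
time: 83.5
position: [0.4608, 0.0051, 0.1102]
orientation: [-0.443, 0.895, 0.041, -0.044]
ft_force: [-2.8, -0.5, 4.0]
width: 0.0228
```

```bash
cat > lv.py <<'E'
from j import *
p,d=read_camera('scene');jars(p,d);C=cloud('scene',d)
for col,(u,v) in {'white':(312,238),'blue':(412,172),'yellow':(152,278),'green':(185,380)}.items():
    m=mask(p,col);w=np.zeros_like(m);w[v-48:v+40,u-45:u+45]=1
    L=C[m&w];L=L[(L[:,2]>.095)&(L[:,2]<.112)];A=np.c_[L[:,:2]-L[:,:2].mean(0),np.ones(len(L))]
    print(col,len(L),np.linalg.lstsq(A,L[:,2],rcond=None)[0].round(4))
E
python3 dq.py; python3 to.py .456 .0035 .109; python3 lv.py
```

```text
sumdq -0.0076 dq [-0.001 -0.003 -0.003 -0.    -0.001  0.001] sum 0.1192 [0.461 0.005 0.11 ]
pos [0.4608 0.0051 0.1102] toolz [-0.1147  0.0351 -0.9928] toolx [-0.604 -0.796  0.042] move/0.2 [0.0208 0.0133 0.0086]
blue 255 [0.3802 0.2957 0.0509] moved mm [0.2 0. ]
white 376 [0.4531 0.0024 0.0508] moved mm [ 0.2 -0.3]
yellow 484 [ 0.4092 -0.2752  0.0514] moved mm [-0.5 -0.1]
green 775 [ 0.6312 -0.2851  0.051 ] moved mm [0.2 0. ]
white 807 [-0.048   0.0017  0.102 ]
blue 582 [-0.0208  0.0206  0.1014]
yellow 1228 [-0.0198 -0.0016  0.1013]
green 1346 [-0.0227 -0.007   0.1014]
```

Emit:
move_arm --pt "0.006 0.014 0.01 0" --pt "0.006 0.014 0.012 0" --pt "0.006 0.012 0.012 0" --pt "0.004 0.01 0.015 0" --pt "0.003 0.008 0.015 0" --pt "0 0 0.005 0"

```text
time: 84.15
position: [0.4592, 0.006, 0.1097]
orientation: [-0.442, 0.896, 0.032, -0.031]
ft_force: [-2.1, -1.1, 2.9]
width: 0.023
```

```bash
python3 dq.py; python3 to.py .456 .0035 .109; python3 lv.py
```

```text
sumdq -0.0127 dq [-0.001  0.001 -0.004  0.001 -0.01  -0.002] sum 0.0865 [0.459 0.006 0.11 ]
pos [0.4592 0.006  0.1097] toolz [-0.0827  0.0297 -0.9961] toolx [-0.607 -0.794  0.027] move/0.2 [0.0196 0.0047 0.0045]
blue 255 [0.3798 0.2957 0.0512] moved mm [-0.2  0. ]
white 362 [0.4526 0.0026 0.051 ] moved mm [-0.3 -0.1]
yellow 490 [ 0.4094 -0.275   0.0511] moved mm [-0.3  0.1]
green 773 [ 0.6312 -0.2851  0.0509] moved mm [0.2 0. ]
white 800 [-0.0276  0.0056  0.1017]
blue 580 [-0.0202  0.0208  0.1014]
yellow 1230 [-0.0183 -0.0055  0.1013]
green 1352 [-0.0232 -0.0087  0.1014]
```

Emit:
move_arm --pt "0.012 0.008 0.006 0" --pt "0.012 0.008 0.006 0" --pt "0.008 0.004 0.006 0" --pt "0 0 0 0"

```text
time: 84.6
position: [0.4558, 0.0049, 0.1097]
orientation: [-0.442, 0.896, 0.031, -0.024]
ft_force: [-1.3, -0.2, 2.4]
width: 0.0227
```

Emit:
move_arm --pt "0 0 0 0" --pt "0 0 0 0" --pt "0 0 0 0" --pt "0 0 0 0" --pt "0 0 0 0" --gripper 0

```text
time: 85.1
position: [0.4524, 0.0052, 0.1058]
orientation: [-0.442, 0.896, 0.033, -0.028]
ft_force: [-0.4, 0.6, -0.6]
width: 0.0855
```

Emit:
move_arm --pt "0 0 -0.05 0" --pt "0 0 -0.1 0" --pt "0 0 -0.15 0" --pt "0 0 -0.15 0" --pt "0 0 -0.1 0" --pt "0 0 0 0"

```text
time: 85.7
position: [0.4607, 0.0013, 0.2212]
orientation: [-0.442, 0.896, 0.033, -0.028]
ft_force: [0.6, 0.2, 0.3]
width: 0.0851
```

```bash
python3 w.py white 60; python3 lv.py
```

```text
t 85.7 pos [0.4607 0.0013 0.2212] toolz [-0.0801  0.0344 -0.9962] toolx [-0.608 -0.794  0.022] q [-0.171 -0.291  1.946  0.02   1.571  2.053] ft [0.61 0.24 0.32]
knob n 1087 top c [0.456  0.0042 0.1301] mean [0.4569 0.0038 0.1308]
disc ext [[0.4167, -0.0369, 0.0914], [0.496, 0.0433, 0.1041]] z med 0.1014
to knob, tool frame /0.2: [-0.0096 -0.0217  0.581 ]
blue 261 [0.3804 0.2956 0.051 ] moved mm [ 0.4 -0.1]
white 373 [0.453  0.0027 0.0511] moved mm [ 0.1 -0. ]
yellow 488 [ 0.4091 -0.275   0.0513] moved mm [-0.6  0.1]
green 782 [ 0.631  -0.2849  0.0511] moved mm [0.  0.2]
white 943 [-0.0121  0.0105  0.1013]
blue 585 [-0.0256  0.0239  0.1013]
yellow 1228 [-0.0161 -0.003   0.1014]
green 1364 [-0.0209 -0.0084  0.1014]
```

View pics/w60.png

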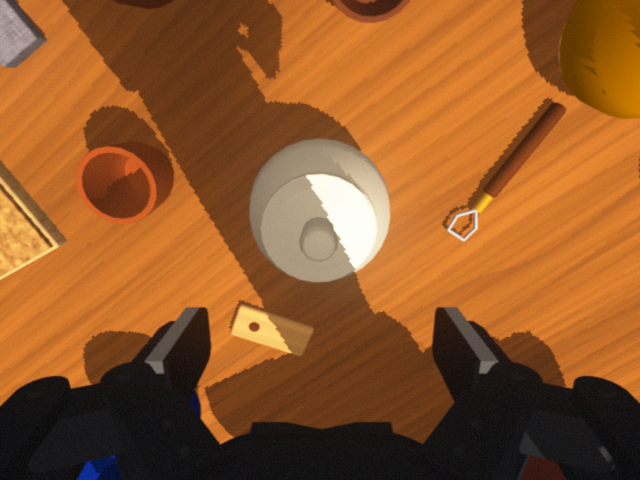

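All four lids read 101.3–101.4 mm at the disc top, are level, and are each on the jar of their own colour. Final check with the scene camera, then hand in.

```bash
python3 - <<'E'
from h import *
p,d=read_camera('scene');cv2.imwrite('pics/fin.png',p[:,:,::-1])
C=cloud('scene',d);C0=cloud('scene',np.load('scene0.npz')['d'])
for c in(C0,C):
    b=c[310:375,350:400].reshape(-1,3);b=b[(b[:,2]>.09)&(b[:,2]<.12)];print('bottle',b.mean(0).round(4))
E
```

```text
bottle [ 0.6823 -0.0105  0.1027]
bottle [ 0.6823 -0.0105  0.1028]
```

View pics/fin.png

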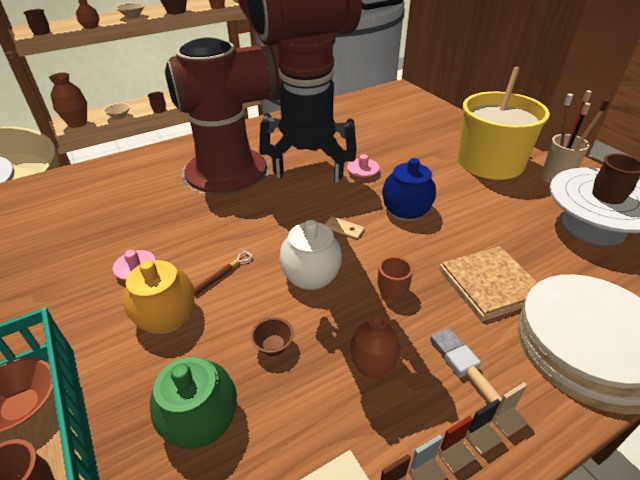

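The final picture shows each lid on its own jar: white (311,245), blue (409,178), yellow (152,280) and green (185,385). The board is empty, and the bottle and both pink lids haven't moved.

```bash
python3 -c "
from bench import hand_in;print(hand_in())"
```

```text
the job is handed in; nothing more can be done
None
```

All four lids are on the jars of their own colour, and I handed the job in at about 86 s of the 122 s allowed. I parked the white lid on the cork board, moved blue, then green, then yellow to their own jars, and brought the white lid back last.

**Last checks:**
- **Lids:** every disc top reads 101.3–101.4 mm, the same as at the start, and all are level to within about 1°. They sit 1.5–4 mm off their jars' centres.
- **Jars and bottle:** the jars read within 0.6 mm of where they started, which is measurement noise. The bottle shows no movement, the pink look-alikes were not touched, and the board is empty.

**What went less well:**
- **Tool tilt:** the tool slowly tilted during fast moves, reaching about 15° at worst. The interface gives no way to correct it directly.
- **White lid:** because of this it reached its jar tilted about 6°. I touched its edge to the rim first and pressed it level, with 12.6 N the highest force I read.
- **Camera disagreement:** the two fixed cameras differed by about 3 mm, so I used the wrist camera for the grasps.

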